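Hang the rinsed wax basket up to drain

TASK

Hang the wire basket of rinsed wax blanks to drain: bring the middle of its handle over the hook of the drain stand's beam, press the pad at the other end of the beam fully down so that the hook carries the basket clear of the bench, and push the drip tray in until the whole basket is over it. Keep the three blanks in the basket, do not tip it over, and leave the brush, the wax tree and the wax tub where they are.

Things in the scene. Friction and masses are not known exactly. Their poses are not given: they have to be found in the camera images.
- drain_stand: stand bolted to the bench: grey foot 120 (x) x 100 (y) x 10 mm, upright fork and black knob (up to 135 mm high) carrying a tilting steel beam along the stand's y axis: hook end at +y, press pad at -y. Origin: on the bench under the foot's centre, straight below the pivot (pin along x, 118.5 mm high).
- beam (a joint): tilt of the beam, rad: 0 = hook end fully down (beam 0.30 rad below level), 0.64 = hook end fully up (0.34 above level), hard stops. Starts at 0 to 0.04. A friction pivot holds it where it is left, with the basket hung too; about 4 N (empty) to 7 N (basket hung) on the pad moves it.
- hook_saddle (a point): lowest point of the hook's upper surface, where a handle rests; moves with the beam, 125 mm from the pivot. The hook is an 8 mm rod in the stand's y-z plane, open to the top. Its upturned tip is 24 mm farther out (+y) and 20 mm higher than the saddle; the tip's top is at most 105 mm above the bench at the start. A goose-neck 26 mm inward of the saddle and 35 mm higher stops a handle there.
- press_pad (a point): centre of the top of the round black press pad, 42 mm across, at the beam's other end, 130 mm from the pivot; faces up. At joint 0 it is about 170 mm above the bench, at joint 0.64 about 88 mm.
- basket: loose square steel wire basket, 76 x 76 x 42 mm, flat sides, 0.18 kg; origin under its centre. Stiff arched handle of 8 mm rod in its x-z plane: legs at x = +-34 mm, rod centre 94 mm high at the legs, 107 at x = +-29, 119 at the middle (underside 115, passes over the lowered hook's tip). Starts on the bench off the hook's end, on the stand's +y side, yaw within 0.4 rad of the stand's.
- handle_top (a point): centre-line of the handle rod at its peak, 119 mm above the basket's underside, over its centre.
- blank_0 (a point): a turquoise wax blank, a cylinder 12 mm across and 26 mm long, lying loose in the basket; its centre.
- blank_1 (a point): a second such blank; its centre.
- blank_2 (a point): a third such blank; its centre.
- drip_tray: loose shallow tray of sheet aluminium, 116 (x) x 120 (y) x 20 mm, 0.25 kg; origin under the centre of this rectangle. At its +x side, away from the robot, a lip 100 mm wide reaches out to x = +75 mm from the origin and is bent down there to an upright face, 5 to 20 mm above the bench. It starts behind the hook, on the stand's +x side.
- wax_brush: bystander: thin brush, 150 mm long, lying on the bench; origin on its underside.
- wax_tree: bystander: wax tree on a round black base 100 mm across, 150 mm tall; origin under its centre.
- wax_tub: bystander: open white tub, 71 mm across, 76 mm tall; origin under its centre.

How it is judged:
By the outcome, as a careful person would: the job done as asked, in the order asked, and still so for the second after the job is handed in, with the robot touching nothing.
It also fails if it takes over 72 s, if anything falls off the work surface, if the arm or the gripper's body presses on something with over 40 N, if the wrist force passes 120 N, or if a joint passes its speed limit or range.

ROBOT

A 7-joint arm with a two-finger parallel gripper is mounted at the origin on a cart in front of the work surface, level with it; the furniture and walls round the work are solid. World frame = base frame: x ahead of the robot, y to its left, z up, the work surface at z = 0. Lengths are in m, angles in rad, forces in N, time in s.
With the tool pointing down it reaches from about 0.425 to 0.825 m from the base axis. Payload 3.6 kg.
Tool frame: the origin (TCP) lies midway between the tips of the shut fingers; the grasp point (between the pads) lies grasp_offset behind it (grasp_offset is the distance from the TCP to the grasp point, in m); z points along the fingers, y is the direction in which the jaws open and shut (so a half turn about z gives the same grasp; the last joint's range is limited). The gripper opens to 85 mm and grips with 20 to 120 N. Pads are 22 mm wide; open, the fingers measure 114 mm over their backs; the gripper's body (76 mm by 85 mm) begins 54 mm behind the grasp point. The pads swing forward as they close: fully open they stand 13 mm farther back than shut.
Start: joints at [-1.375, 0.615, -0.013, 1.423, 0.008, 1.103, -0.04], TCP at [0.144, 0.634, 0.231] pointing down, gripper open.
Joint ranges: [-3.12, 3.12], [-0.3, 2.06], [-1.34, 1.32], [0.26, 2.42], [-1.36, 4.5], [0.01, 1.98], [-2.84, 2.84]. Speed limits (rad/s): [2.79, 2.79, 3.14, 3.14, 3.14, 3.14, 3.14].

INTERFACE

Orientations are given as a 3x3 rotation matrix whose columns are the frame's x, y, z axes.
In Python, from workcell import sense, camera, camera_params, job_done, grasp_offset gives the robot as it stands. The module is installed in compiled form; this text tells all that it offers.
- The arm moves only by the shell command python3 -m inch 'ROWS'. ROWS is JSON, a list of rows, each a list of 7 numbers: the turn, a rotation vector about the tool's x, y, z in rad, then the shift along the tool's x, y, z in mm, then the finger opening in mm, from 0 to 85.4. A call has 1 to 12 rows; each row shifts and turns the pose as measured when the row begins, along the tool's axes as they then stand; what a row does not reach is not made up. A row lasts 1/12 s, in which the tool goes at most 41.7 mm and 7.16 degrees, less where a joint would pass 70% of its speed; a pose out of reach is approached as far as the arm can. A call with a gripper value outside its range is refused whole. The fingers move at their own pace and stop on an object; the grip force is fixed at half the most. Time passes only in rows, so rows that do not move let the fingers close. It gives the time, the measured TCP pose, the force and the opening at its end, in the units of the state.
- sense(): the state, without advancing time (a new reading comes with each control period).
- camera(name): name is "scene" or "side" or "wrist"; returns the picture (384x512x3 uint8, red, green, blue); there is no depth.
- camera_params(name): a dict with "intrinsics" (3x3 intrinsics, pixels), "k1" (the pictures are not rectified: a ray, as slopes to the right and down, at radius r is drawn at 1 + k1 r^2 times it, then the intrinsics apply), "R" (3x3) and "t" (3): a world point X has camera coordinates R X + t. Camera axes: x right, y down, z forward; pixel columns grow to the right and rows downward; lengths in m; the calibration is good to about 2 mm. A picture is of the moment at which its call begins: read the wrist's pose just before it. camera_params takes no time and is no camera call; for the wrist camera it gives the pose at the moment of the call.
- job_done(): hands the job in, once; it reports no verdict.
The state is a dict: "t": time; "joints": joint angles; "qvel": joint speeds; "joint_efforts": joint torques, N m; "ee_pos": TCP position; "tool_rot": TCP orientation; "force": force on the tool from outside, world axes, zero at the start; "ft_torque": the same for the moment, N m; "finger_gap": opening from 0.0 (shut) to 1.0 (fully open).
Only numpy, scipy, OpenCV 4.12 (cv2) and the standard library are available. Lean on these libraries where they do the work, as an engineer would, in place of code of your own. Each camera call takes 0.05 s, during which the arm holds its last target.

## Working session

There is one attempt and no reset: what is moved stays moved. The work goes in short steps, Python scripts to look and compute and a shell command to move; the robot and the scene stay as the last step left them, time stands still between calls to the robot, and variables do not carry over. Pictures are saved under pics/ and viewed, and the job is handed in when it is done.

```bash
mkdir -p pics
python3 - <<'E'
from workcell import *
import cv2,numpy as np
s=sense();print({k:np.round(v,3).tolist() for k,v in s.items()}, grasp_offset)
for n in ["scene","side","wrist"]:
    p=camera_params(n);print(n,p)
    cv2.imwrite(f"pics/{n}0.png",camera(n)[:,:,::-1])
E
```

```text
{'t': 0.0, 'joints': [-1.375, 0.616, -0.013, 1.425, 0.008, 1.103, -0.04], 'qvel': [0.0, 0.002, -0.001, 0.001, -0.0, -0.001, 0.001], 'joint_efforts': [-0.0, -46.921, 0.26, -17.103, 0.01, 0.01, -0.0], 'ee_pos': [0.143, 0.633, 0.23], 'tool_rot': [[-0.975, 0.221, -0.001], [0.221, 0.975, -0.003], [-0.0, -0.003, -1.0]], 'force': [-0.994, -0.08, 0.654], 'ft_torque': [0.013, 0.003, -0.004], 'finger_gap': 1.001} 0.0187
scene {'intrinsics': array([[439.22739732,   0.        , 249.30615211],
       [  0.        , 439.22739732, 193.82790168],
       [  0.        ,   0.        ,   1.        ]]), 'k1': -0.01434791490311318, 'R': array([[ 0.70151614, -0.7126111 , -0.00777987],
       [-0.39612048, -0.38083163, -0.83549736],
       [ 0.59242187,  0.58919665, -0.54943939]]), 't': array([-0.47875357,  0.27808174,  1.01951412])}
side {'intrinsics': array([[373.79307228,   0.        , 253.56351446],
       [  0.        , 373.79307228, 196.72915363],
       [  0.        ,   0.        ,   1.        ]]), 'k1': -0.08854293656390867, 'R': array([[-0.97187555, -0.23533863,  0.00858184],
       [-0.13617075,  0.5318644 , -0.83580966],
       [ 0.19213392, -0.81347157, -0.54895224]]), 't': array([0.49919711, 0.23637586, 0.94226637])}
wrist {'intrinsics': array([[300.72173994,   0.        , 253.34161002],
       [  0.        , 300.72173994, 191.94280631],
       [  0.        ,   0.        ,   1.        ]]), 'k1': 0.016013823998395318, 'R': array([[ 0.22212155,  0.97501702, -0.00195791],
       [ 0.93678862, -0.21285497,  0.27770459],
       [ 0.27034995, -0.06351832, -0.96066452]]), 't': array([-0.64864394, -0.03384439,  0.37880476])}
```

View pics/scene0.png

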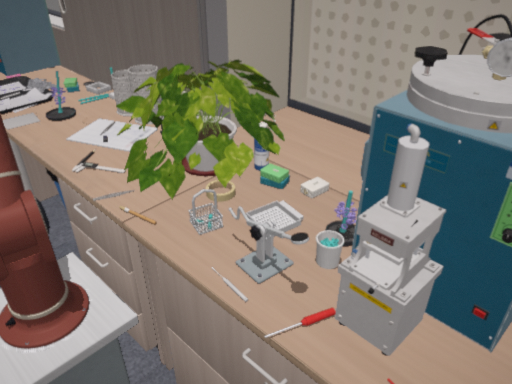

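View pics/side0.png

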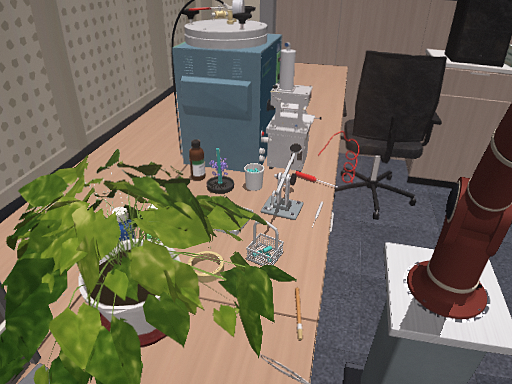

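View pics/wrist0.png

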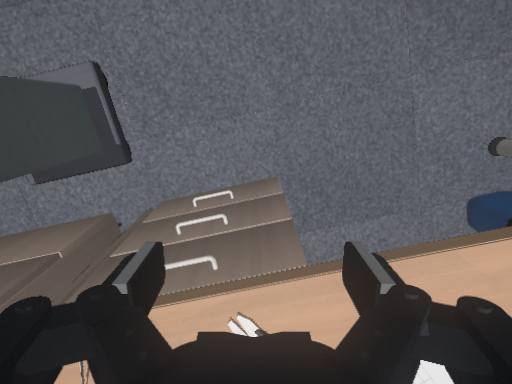

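The scene shows the stand at about (265,250), the basket at (207,212), the tray at (273,218), the tub at (329,250) and the tree at (345,222). The wrist camera sees only floor. I'll enlarge both views.

```bash
cat > h.py <<'E'
from workcell import *
import cv2,numpy as np
from scipy.optimize import least_squares
def proj(P,X):
    X=np.atleast_2d(X); c=X@P['R'].T+P['t']; u=c[:,:2]/c[:,2:]
    u=u*(1+P['k1']*(u**2).sum(1,keepdims=True))
    return u*P['intrinsics'][0,0]+P['intrinsics'][:2,2]
def ray(P,uv):
    d=(np.array(uv,float)-P['intrinsics'][:2,2])/P['intrinsics'][0,0]; u=d.copy()
    for _ in range(20): u=d/(1+P['k1']*(u@u))
    v=P['R'].T@np.r_[u,1]; return -P['R'].T@P['t'], v/np.linalg.norm(v)
def onz(P,uv,z=0.):
    o,v=ray(P,uv); return o+v*(z-o[2])/v[2]
def tri(obs):
    A=np.zeros((3,3));b=np.zeros(3)
    for P,uv in obs:
        o,v=ray(P,uv);M=np.eye(3)-np.outer(v,v);A+=M;b+=M@o
    x=np.linalg.solve(A,b); return x
def crop(src,dst,x0,y0,w,h,s,draw=None):
    im=cv2.imread(src) if isinstance(src,str) else src
    c=cv2.resize(im[y0:y0+h,x0:x0+w],None,fx=s,fy=s,interpolation=cv2.INTER_CUBIC)
    for k in range(0,w,10):
        if (x0+k)%10==0 or True:
            xx=int(k*s); cv2.line(c,(xx,0),(xx,6 if k%50 else 14),(0,0,255),1)
            if k%20==0: cv2.putText(c,str(x0+k),(xx,22),0,.4,(0,0,255),1)
    for k in range(0,h,10):
        yy=int(k*s); cv2.line(c,(0,yy),(6,yy),(0,0,255),1)
        if k%20==0: cv2.putText(c,str(y0+k),(8,yy+4),0,.4,(0,0,255),1)
    if draw is not None:
        for u in draw: cv2.circle(c,(int((u[0]+.5-x0)*s),int((u[1]+.5-y0)*s)),2,(0,0,255),-1)
    cv2.imwrite(dst,c)
E
python3 - <<'E'
from h import *
crop("pics/scene0.png","pics/scene0c.png",180,170,190,140,4.2)
crop("pics/side0.png","pics/side0c.png",190,130,150,140,4.2)
E
```

```text
(no output)
```

View pics/scene0c.png

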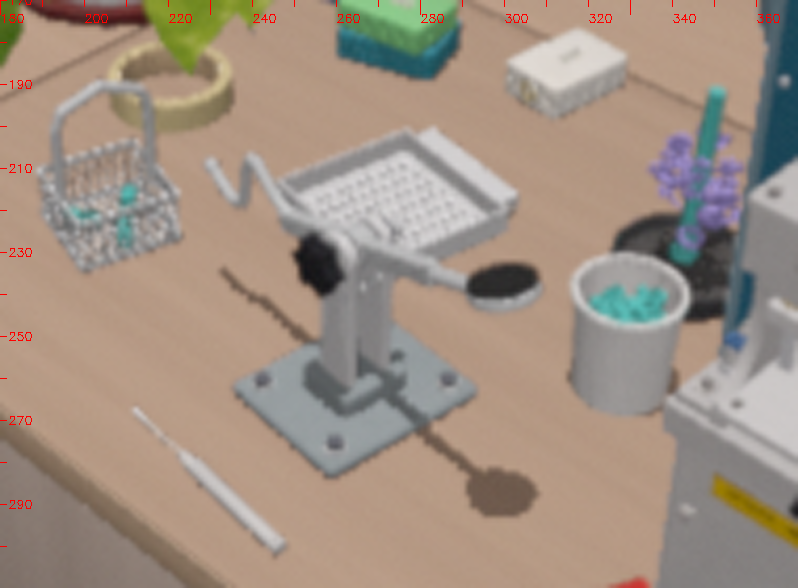

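View pics/side0c.png

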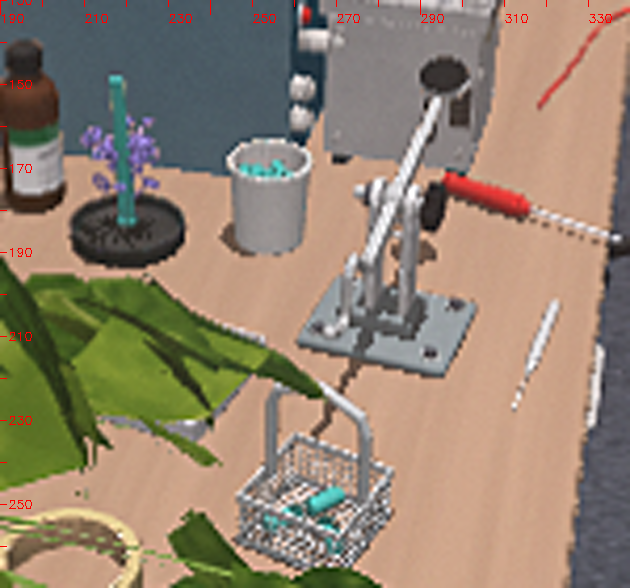

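```bash
cat > m.py <<'E'
from h import *
S=camera_params('scene');D=camera_params('side')
def T(p,X):
    c,s=np.cos(p[2]),np.sin(p[2]); X=np.atleast_2d(np.array(X,float))
    return X@np.array([[c,-s,0],[s,c,0],[0,0,1]]).T+[p[0],p[1],0]
def fit(obs,p0):
    def f(p): return np.concatenate([(proj(P,T(p,X))[0]-uv) for P,X,uv in obs])
    r=least_squares(f,p0,loss='soft_l1'); return r.x,f(r.x).reshape(-1,2)
def c(u,v): return np.array([180+u/4.2,170+v/4.2])-.5
def d(u,v): return np.array([190+u/4.2,130+v/4.2])-.5
E
cat > fit0.py <<'E'
from m import *
h=.01
st=[(S,(-.06,.05,h),c(233,386)),(S,(-.06,-.05,h),c(330,471)),(S,(.06,-.05,h),c(476,386)),
 (D,(-.06,.05,h),d(443,370)),(D,(.06,.05,h),d(298,340)),(D,(-.06,-.05,h),d(476,303))]
p,r=fit(st,[.55,.1,0]);print('stand',p.round(4),'\n',r.round(1).tolist())
b=.038
bk=[(S,(-b,-b,0),c(85,270)),(S,(b,-b,0),c(182,237)),(S,(-b,b,.042),c(42,178)),(S,(b,-b,.042),c(180,192)),(S,(-b,-b,.042),c(80,218)),
(D,(b,b,.042),d(237,495)),(D,(-b,b,0),d(322,570)),(D,(-b,-b,.042),d(393,470)),(D,(b,-b,.042),d(295,437)),(D,(-b,b,.042),d(340,520)),(D,(-b,-b,0),d(388,510)),(D,(b,b,0),d(243,540))]
q,r=fit(bk,[.55,.25,0]);print('basket',q.round(4),'\n',r.round(1).tolist())
tr=[(S,(-.058,.06,.02),c(278,183)),(S,(.058,.06,.02),c(407,132)),(S,(.058,-.06,.02),c(500,213)),(S,(.075,.05,.02),c(432,128)),(S,(.075,-.05,.02),c(518,192)),(S,(-.058,-.06,.02),c(410,245))]
t,r=fit(tr,[.7,.1,0]);print('tray',t.round(4),'\n',r.round(1).tolist())
np.savez('poses.npz',p=p,q=q,t=t)
hp=[(-.034,0,.042),(-.034,0,.094),(-.029,0,.107),(0,0,.119),(.029,0,.107),(.034,0,.094),(.034,0,.042)]
sq=lambda a,b,z:[(i*a,j*b,z) for i in(-1,1) for j in (-1,1)]
th=-.30; be=lambda s,n:(0,s*np.cos(th)-n*np.sin(th),.1185+s*np.sin(th)+n*np.cos(th))
W=np.vstack([T(p,sq(.06,.05,.01)),T(p,[(0,0,.1185)]),T(q,hp),T(q,sq(b,b,0)),T(q,sq(b,b,.042)),T(t,sq(.058,.06,.02)),T(t,[(.075,.05,.02),(.075,-.05,.02),(.075,.05,.005),(.075,-.05,.005)])])
crop("pics/scene0.png","pics/sc1.png",180,170,190,140,4.2,proj(S,W))
crop("pics/side0.png","pics/si1.png",190,130,150,140,4.2,proj(D,W))
print('tree',onz(S,c(690,265)),'tub rim', onz(S,c(630,290),.076), 'tub side',onz(D,d(268,160),.076),'brush',onz(S,c(137,410)),onz(S,c(280,548)))
sad=tri([(S,c(237,203)),(D,d(333,330))]);print('hook saddle?',sad)
pad=tri([(S,c(503,278)),(D,d(445,73))]);print('pad',pad)
E
python3 fit0.py
```

```text
stand [ 0.4792 -0.2521 -0.1124] 
 [[-1.4, -0.5], [0.0, 0.4], [0.5, -0.3], [0.5, 0.1], [-0.9, -0.6], [0.2, -0.5]]
basket [ 0.4868 -0.013  -0.2781] 
 [[-0.2, 1.5], [0.5, 1.2], [-1.5, -1.8], [0.4, 0.4], [-0.0, 2.2], [-0.6, -0.6], [3.6, 2.7], [-0.2, -1.2], [-0.8, -2.0], [-0.2, 3.0], [0.2, 0.6], [-1.9, 0.2]]
tray [ 0.635  -0.1462 -0.1744] 
 [[-0.2, 0.1], [-0.4, -0.6], [3.0, -1.3], [-0.0, -0.0], [0.8, 0.0], [-7.0, 5.6]]
tree [ 0.73623487 -0.3283562   0.        ] tub rim [ 0.60438945 -0.36500952  0.076     ] tub side [ 0.60310777 -0.36290105  0.076     ] brush [ 0.37706889 -0.16440426  0.        ] [ 0.35802079 -0.30884633  0.        ]
hook saddle? [ 0.49934338 -0.13060173  0.07787656]
pad [ 0.46303722 -0.37293587  0.17000969]
```

View pics/sc1.png

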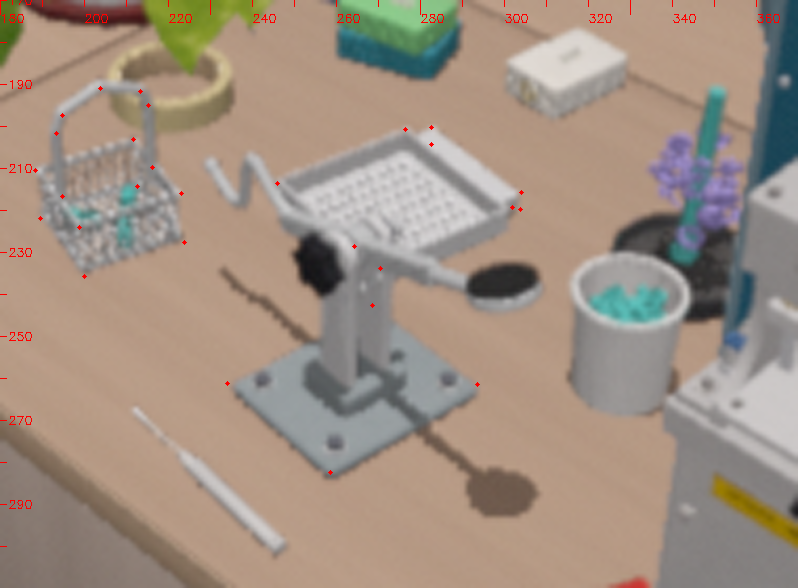

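View pics/si1.png

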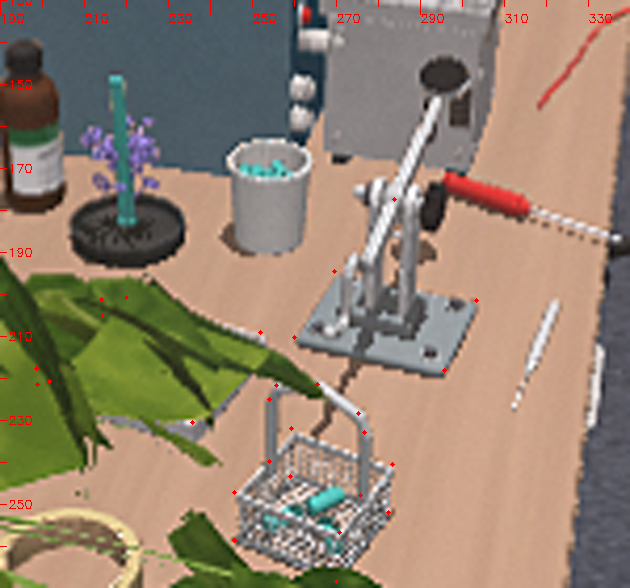

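Run:
```python
from m import *
print('cams',-S['R'].T@S['t'],-D['R'].T@D['t'])
print('pot base',onz(S,(205,168)), 'machine base corner',onz(S,(340,318)),onz(S,(388,347)),'tape',onz(S,(220,195)),'pencil',onz(S,(122,209)),onz(S,(156,222)))
for z in (0.05,.15,.25,.35): print(z,onz(S,(165,190),z).round(3),onz(S,(135,175),z).round(3),onz(S,(235,180),z).round(3),'side',onz(D,(262,383),z).round(3),onz(D,(292,278),z).round(3),onz(D,(265,220),z).round(3))
print('bench edge',onz(S,(180,268)),onz(S,(100,200)))
```

```text
cams [-0.15797524 -0.83595709  0.78877313] [0.33630361 0.75826736 0.71054043]
pot base [0.70253005 0.24333043 0.        ] machine base corner [ 0.46825064 -0.5015483   0.        ] [ 0.47370163 -0.6208509   0.        ] tape [0.62135977 0.07386229 0.        ] pencil [0.35567752 0.23589486 0.        ] [0.39007096 0.10341865 0.        ]
0.05 [0.472 0.161 0.05 ] [0.458 0.307 0.05 ] [0.664 0.046 0.05 ] side [0.404 0.387 0.05 ] [0.392 0.106 0.05 ] [ 0.506 -0.108  0.05 ]
0.15 [0.387 0.026 0.15 ] [0.375 0.152 0.15 ] [ 0.553 -0.073  0.15 ] side [0.394 0.443 0.15 ] [0.384 0.205 0.15 ] [0.48  0.023 0.15 ]
0.25 [ 0.302 -0.109  0.25 ] [ 0.291 -0.003  0.25 ] [ 0.442 -0.193  0.25 ] side [0.384 0.5   0.25 ] [0.375 0.304 0.25 ] [0.454 0.155 0.25 ]
0.35 [ 0.216 -0.244  0.35 ] [ 0.208 -0.157  0.35 ] [ 0.33  -0.312  0.35 ] side [0.373 0.556 0.35 ] [0.367 0.402 0.35 ] [0.429 0.286 0.35 ]
bench edge [ 0.31649489 -0.10672762  0.        ] [0.33343822 0.33117715 0.        ]
```

```bash
python3 - <<'E'
from m import *
for P in ['(292,278)','(262,383)']:
    o,v=ray(D,eval(P))
    for z in (.05,.15,.2,.25,.3,.35,.4,.45,.5):
        X=o+v*(z-o[2])/v[2]; print(P,X.round(3),proj(S,X).round())
E
python3 - <<'E'
import sys; sys.path.insert(0,'.')
from h import *
crop("pics/scene0.png","pics/sc2.png",100,40,200,190,3)
crop("pics/side0.png","pics/si2.png",150,190,200,190,3)
E
```

```text
(292,278) [0.392 0.106 0.05 ] [[154. 208.]]
(292,278) [0.384 0.205 0.15 ] [[128. 167.]]
(292,278) [0.38  0.254 0.2  ] [[114. 147.]]
(292,278) [0.375 0.304 0.25 ] [[101. 127.]]
(292,278) [0.371 0.353 0.3  ] [[ 88. 107.]]
(292,278) [0.367 0.402 0.35 ] [[75. 87.]]
(292,278) [0.363 0.452 0.4  ] [[62. 67.]]
(292,278) [0.358 0.501 0.45 ] [[48. 47.]]
(292,278) [0.354 0.55  0.5  ] [[35. 27.]]
(262,383) [0.404 0.387 0.05 ] [[108. 172.]]
(262,383) [0.394 0.443 0.15 ] [[ 90. 141.]]
(262,383) [0.389 0.472 0.2  ] [[ 81. 125.]]
(262,383) [0.384 0.5   0.25 ] [[ 72. 109.]]
(262,383) [0.378 0.528 0.3  ] [[63. 92.]]
(262,383) [0.373 0.556 0.35 ] [[54. 75.]]
(262,383) [0.368 0.584 0.4  ] [[44. 58.]]
(262,383) [0.363 0.612 0.45 ] [[34. 40.]]
(262,383) [0.358 0.64  0.5  ] [[24. 22.]]
```

View pics/sc2.png

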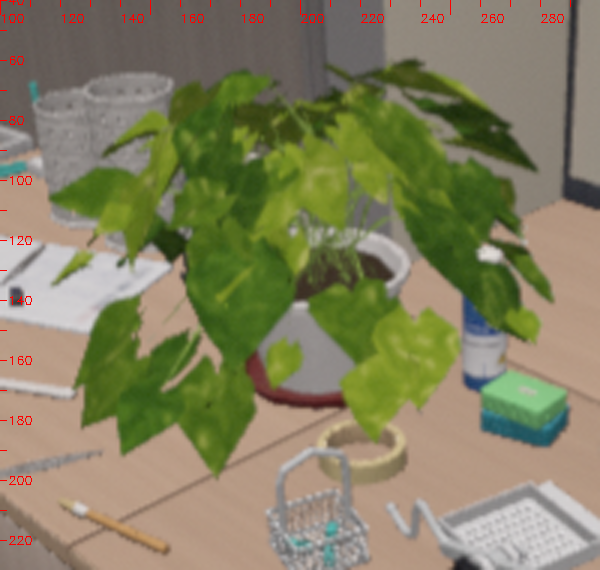

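View pics/si2.png

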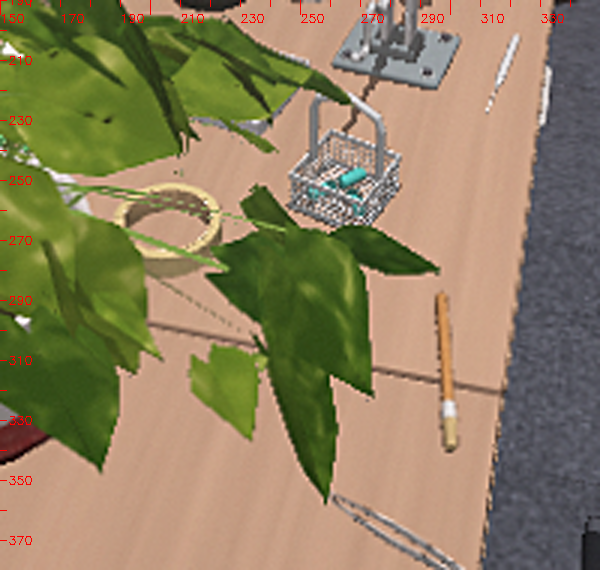

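Run:
```python
from m import *
for a,b in [((126,183),(258,357)),((140,190),(274,322)),((171,198),(296,280)),((133,140),(258,307)),((171,198),(269,225))]:
    x=tri([(S,a),(D,b)]);print(a,b,x.round(3),(proj(S,x)-a).round(1),(proj(D,x)-b).round(1))
```

```text
(126, 183) (258, 357) [0.428 0.32  0.026] [[-0.2  0.1]] [[-0.3 -0.2]]
(140, 190) (274, 322) [0.418 0.232 0.039] [[-2.1  1.2]] [[-2.9 -2.1]]
(171, 198) (296, 280) [0.412 0.096 0.058] [[-9.8  6.1]] [[-11.1  -8.5]]
(133, 140) (258, 307) [0.449 0.301 0.171] [[-5.3  3.4]] [[-8.2 -6.6]]
(171, 198) (269, 225) [0.44  0.032 0.122] [[ 9.3 -7.8]] [[10.6  8.3]]
```

```bash
python3 -m inch '[[0,0,0,-12,-12,-25,60],[0,0,0,-25,-25,-20,60],[0,0,0,-26,-26,-15,60],[0,0,0,-26,-26,-15,60],[0,0,0,-26,-26,-10,60],[0,0,0,-26,-26,-10,60],[0,0,0,-26,-26,-10,60],[0,0,0,-26,-26,-10,60],[0,0,0,-26,-26,0,60],[0,0,0,-26,-26,0,60]]'
cat >> h.py <<'E'
def tooldelta(target,s=None):
    s=s or sense(); return (np.array(s['tool_rot']).T@(np.array(target)-s['ee_pos'])*1000).round(1)
E
```

```text
t: 0.98
ee_pos: [0.3286, 0.3354, 0.3447]
tool_rot: [[-0.98, 0.2, -0.008], [0.2, 0.98, -0.008], [0.006, -0.009, -1.0]]
force: [1.5, -0.5, -0.9]
finger_gap: 0.702
```

```bash
python3 -m inch '[[0,0,0,-14,-34,0,60],[0,0,0,-14,-36,0,60],[0,0,0,-18,-35,0,60],[0,0,0,-21,-34,0,60],[0,0,0,-22,-33,0,60],[0,0,0,-22,-33,0,60],[0,0,0,-22,-33,0,60],[0,0,0,-24,-31,0,60],[0,0,0,-24,-31,0,60],[0,0,0,-24,-31,0,60],[0,0,0,0,0,0,60]]'
python3 - <<'E'
from h import *
P=camera_params('wrist'); np.savez('w1.npz',**P); s=sense()
cv2.imwrite('pics/wrist1.png',camera('wrist')[:,:,::-1]); print(s['ee_pos'],-P['R'].T@P['t'])
crop('pics/wrist1.png','pics/wrist1b.png',0,0,512,384,1.55)
E
```

```text
t: 1.9
ee_pos: [0.4659, -0.0584, 0.3471]
tool_rot: [[-0.977, 0.213, -0.003], [0.213, 0.977, -0.011], [0.001, -0.011, -1.0]]
force: [-1.0, -0.9, 0.3]
finger_gap: 0.702
[ 0.46587495 -0.05839879  0.34706852] [ 0.39605281 -0.0417523   0.48892601]
```

View pics/wrist1b.png

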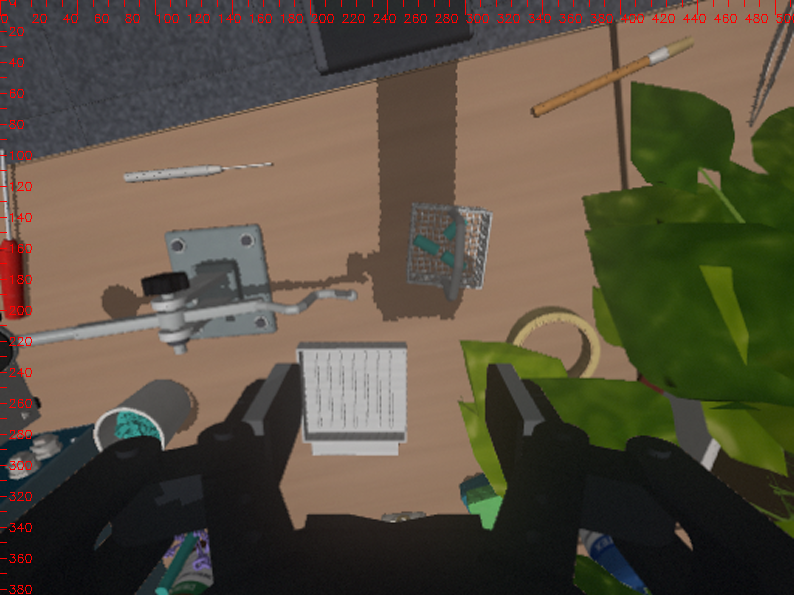

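The wrist view shows everything: the basket at about (290,160), the handle from (296,135) to (292,192), the hook tip at (230,190), the foot at (105–177,145–217) and the tray at (193–263,222–293). I'll take precise corners from an enlarged crop.

Run:
```python
from h import *
crop('pics/wrist1.png','pics/w1a.png',95,125,230,100,3.4)
crop('pics/wrist1.png','pics/w1b.png',180,210,100,100,5)
```

```text
(no output)
```

View pics/w1a.png

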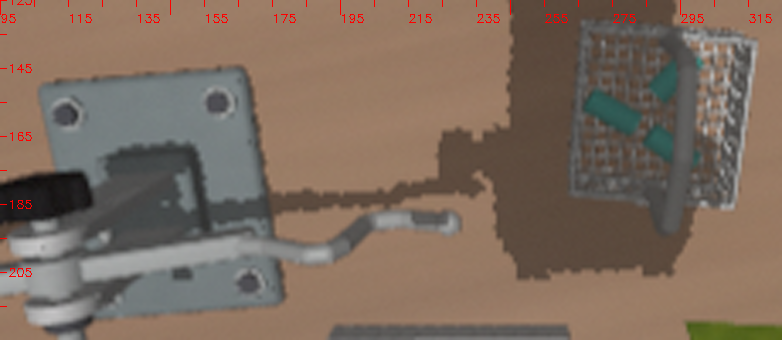

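View pics/w1b.png

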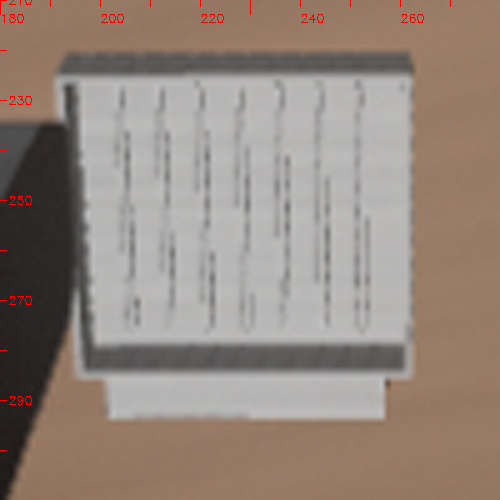

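```bash
cat > fit1.py <<'E'
from m import *
W=dict(np.load('w1.npz'))
a=lambda u,v:np.array([95+u/3.4,125+v/3.4])-.5
bb=lambda u,v:np.array([180+u/5,210+v/5])-.5
h=.01
st=[(S,(-.06,.05,h),c(233,386)),(S,(-.06,-.05,h),c(330,471)),(S,(.06,-.05,h),c(476,386)),
 (D,(-.06,.05,h),d(443,370)),(D,(.06,.05,h),d(298,340)),(D,(-.06,-.05,h),d(476,303)),
 (W,(-.06,-.05,h),a(38,86)),(W,(-.06,.05,h),a(245,67)),(W,(.06,.05,h),a(284,302))]
def f(v):
    p=v[:3]; r=[proj(P,T(p,X))[0]-uv for P,X,uv in st]
    r+=[proj(P,T(p,(0,v[3],v[4])))[0]-uv for P,uv in [(S,c(208,163)),(D,d(329,331)),(W,a(449,222))]]
    r+=[proj(P,T(p,(0,v[5],v[6])))[0]-uv for P,uv in [(S,c(503,280)),(D,d(445,74))]]
    return np.concatenate(r)
o=least_squares(f,[.48,-.25,-.12,.145,.1,-.118,.17],loss='soft_l1');p=o.x[:3]
print('stand',o.x.round(4),f(o.x).reshape(-1,2).round(1).tolist())
b=.038
bk=[(W,(-b,-b,.042),a(582,24)),(W,(-b,b,.042),a(753,41)),(W,(b,b,.042),a(735,205)),(W,(b,-b,.042),a(575,195)),
(W,(-.034,0,.094),a(672,42)),(W,(.034,0,.094),a(668,224)),(W,(0,0,.119),a(687,128)),
(S,(0,0,.119),c(101,90)),(S,(b,-b,.042),c(180,192)),(S,(-b,-b,0),c(85,272)),
(D,(-b,-b,.042),d(393,470)),(D,(b,b,.042),d(237,495)),(D,(.034,0,.094),d(270,402)),(D,(-.034,0,.094),d(365,430))]
q,r=fit(bk,[.49,-.01,-.27]);print('basket',q.round(4),r.round(1).tolist())
tr=[(S,(-.058,.06,.02),c(278,183)),(S,(.058,.06,.02),c(407,132)),(S,(.075,.05,.02),c(432,128)),(S,(.075,-.05,.02),c(518,192)),
(W,(-.058,-.06,.02),bb(57,76)),(W,(-.058,.06,.02),bb(413,76)),(W,(.058,.06,.02),bb(412,376)),(W,(.058,-.06,.02),bb(77,376)),(W,(.075,-.05,.02),bb(107,418)),(W,(.075,.05,.02),bb(385,417))]
t,r=fit(tr,[.63,-.15,-.15]);print('tray',t.round(4),r.round(1).tolist())
for th in(-.3,.34): print('saddle approx',th,T(p,(0,.125*np.cos(th),0)))
R=lambda p:np.array([[np.cos(p[2]),-np.sin(p[2])],[np.sin(p[2]),np.cos(p[2])]])
print('tray local',R(p).T@(t[:2]-p[:2]),'basket local',R(p).T@(q[:2]-p[:2]))
print('grip pt -20',T(q,(-.02,0,.1107)), 'y axis',np.sin(-q[2]),np.cos(q[2]))
np.savez('poses.npz',p=p,q=q,t=t)
E
python3 fit1.py
```

```text
stand [ 0.4777 -0.2513 -0.1218  0.1475  0.0965 -0.1231  0.1696] [[-2.0, -0.5], [-0.9, 0.5], [-0.1, 0.1], [0.7, 0.3], [-0.6, -0.5], [0.7, -0.2], [-1.2, 0.5], [-0.1, 0.4], [0.7, 2.0], [-0.6, 0.6], [0.8, -0.2], [0.1, 0.4], [-0.4, 0.3], [-0.2, -0.5]]
basket [ 0.4824 -0.011  -0.2637] [[-0.6, 0.7], [1.1, -1.7], [1.0, 0.3], [-1.4, 0.8], [3.0, 3.5], [-0.1, 0.2], [-1.3, 7.8], [-1.7, -0.0], [-1.1, 0.6], [-1.5, 1.5], [1.1, -0.7], [0.9, 0.3], [1.2, 0.2], [1.4, 1.3]]
tray [ 0.6298 -0.1441 -0.2116] [[-1.7, -0.1], [-1.0, -0.2], [-0.7, 0.6], [-0.8, 1.1], [-0.2, -0.1], [0.1, -0.1], [0.1, 0.6], [-0.3, 0.5], [-0.2, 0.4], [-0.1, 0.7]]
saddle approx -0.3 [[ 0.49219123 -0.13277443  0.        ]]
saddle approx 0.34 [[ 0.49200015 -0.13433551  0.        ]]
tray local [0.13796314 0.12492612] basket local [-0.02447591  0.23914063]
grip pt -20 [[ 0.46313385 -0.0057514   0.1107    ]] y axis 0.26063242384952706 0.9654381076165993
```

```bash
python3 -m inch '[[0,0,0.05,3.5,13,30,60],[0,0,0,3.5,13,37,60],[0,0,0,3.5,13,37,60],[0,0,0,3.5,13,37,60],[0,0,0,0,0,0,60]]'
python3 - <<'E'
from m import *
P=camera_params('wrist'); np.savez('w2.npz',**P); s=sense()
cv2.imwrite('pics/wrist2.png',camera('wrist')[:,:,::-1]); print(tooldelta((.4631,-.0058,.098)))
q=np.load('poses.npz')['q'];hp=[(-.034,0,.042),(-.034,0,.094),(-.029,0,.107),(0,0,.119),(.029,0,.107),(.034,0,.094),(.034,0,.042)]+[(i*.038,j*.038,.042) for i in(-1,1) for j in(-1,1)]
crop('pics/wrist2.png','pics/wrist2b.png',180,120,240,200,3.2,proj(P,T(q,hp)))
E
```

```text
t: 2.37
ee_pos: [0.4652, 0.0027, 0.2034]
tool_rot: [[-0.965, 0.262, 0.003], [0.262, 0.965, -0.004], [-0.004, -0.003, -1.0]]
force: [-0.5, 0.6, -0.4]
finger_gap: 0.702
[  3.3  -7.4 108.5]
```

View pics/wrist2b.png

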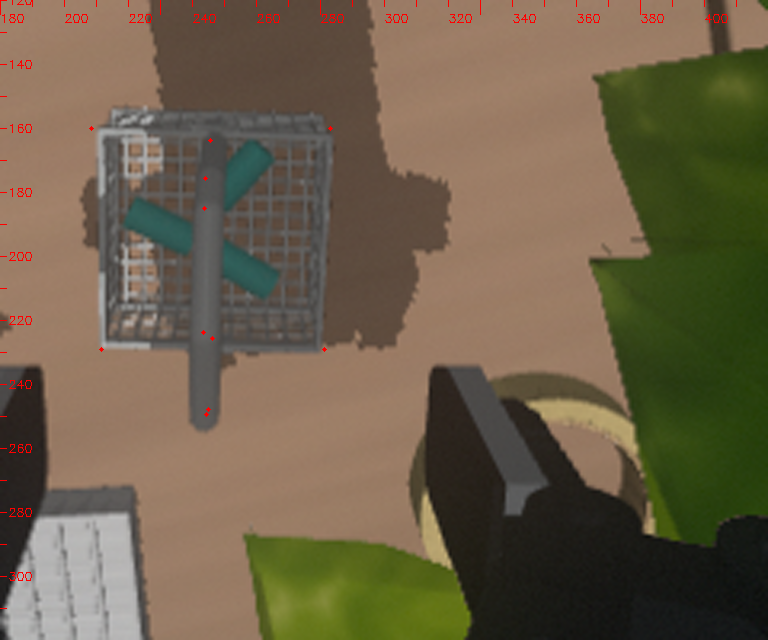

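The handle lines up with the model overlay and sits mid-jaw once the 7 mm y offset is corrected. Descending.

```bash
python3 -m inch '[[0,0,0,2,-4,25,60],[0,0,0,2,-3,25,60],[0,0,0,0,0,20,60],[0,0,0,0,0,0,60]]'
python3 - <<'E'
from m import *
P=camera_params('wrist')
cv2.imwrite('pics/wrist3.png',camera('wrist')[:,:,::-1]); print(tooldelta((.4631,-.0058,.098)))
q=np.load('poses.npz')['q'];hp=[(-.034,0,.042),(-.034,0,.094),(-.029,0,.107),(0,0,.119),(.029,0,.107),(.034,0,.094),(.034,0,.042)]
crop('pics/wrist3.png','pics/wrist3b.png',130,120,240,200,3.2,proj(P,T(q,hp)))
E
```

```text
t: 2.75
ee_pos: [0.4695, -0.0048, 0.1434]
tool_rot: [[-0.966, 0.259, 0.027], [0.259, 0.966, -0.003], [-0.027, 0.004, -1.0]]
force: [-0.7, 0.8, 0.2]
finger_gap: 0.706
[ 8.9 -2.9 46.9]
```

View pics/wrist3b.png

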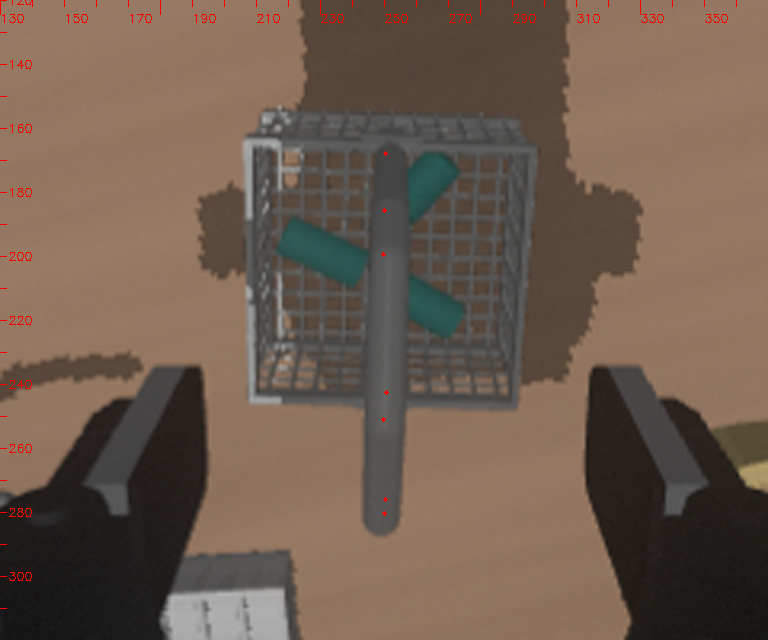

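```bash
python3 -m inch '[[0,0.026,0,5,-2,15,60],[0,0,0,3,-1,15,60],[0,0,0,1,0,14,60],[0,0,0,0,0,0,60]]'
python3 - <<'E'
from h import *
print(tooldelta((.4631,-.0058,.098)))
E
```

```text
t: 3.13
ee_pos: [0.4717, -0.0067, 0.1108]
tool_rot: [[-0.965, 0.259, 0.027], [0.259, 0.966, 0.005], [-0.025, 0.011, -1.0]]
force: [-0.2, 0.6, 0.2]
finger_gap: 0.702
[ 8.8 -1.5 12.6]
```

```bash
python3 -c "
from workcell import *;print(sense()['joints'])"; python3 -m inch '[[0,0.03,0,8,-1,0,60],[0,0.03,0,8,0,0,60],[0,0,0,0,0,0,60]]'; python3 -c "
from workcell import *;print(sense()['joints'])"
```

```text
[-0.20447836  0.5242419   0.25156044  2.08918486 -0.25933779  0.52914762
  1.54446755]
t: 3.38
ee_pos: [0.4609, -0.0041, 0.1178]
tool_rot: [[-0.966, 0.259, -0.02], [0.259, 0.966, 0.021], [0.025, 0.015, -1.0]]
force: [0.0, 0.5, 0.0]
finger_gap: 0.702
[-0.19939893  0.51586087  0.2519293   2.07283627 -0.25564944  0.60266748
  1.54434141]
```

```bash
python3 -m inch '[[0.015,-0.012,0,-1,0,12,60],[0,0,0,0,0,10,60],[0,0,0,0,0,0,60]]'
python3 - <<'E'
from m import *
P=camera_params('wrist')
cv2.imwrite('pics/wrist4.png',camera('wrist')[:,:,::-1]); print(tooldelta((.4631,-.0058,.098)))
q=np.load('poses.npz')['q'];hp=[(-.034,0,.042),(-.034,0,.094),(-.029,0,.107),(0,0,.119),(.029,0,.107),(.034,0,.094),(.034,0,.042)]
crop('pics/wrist4.png','pics/wrist4b.png',130,120,240,200,3.2,proj(P,T(q,hp)))
E
```

```text
t: 3.63
ee_pos: [0.4685, -0.0049, 0.1025]
tool_rot: [[-0.966, 0.259, 0.006], [0.259, 0.966, 0.003], [-0.005, 0.004, -1.0]]
force: [-0.3, -0.6, 0.3]
finger_gap: 0.706
[ 5.5 -2.6  5.2]
```

View pics/wrist4b.png

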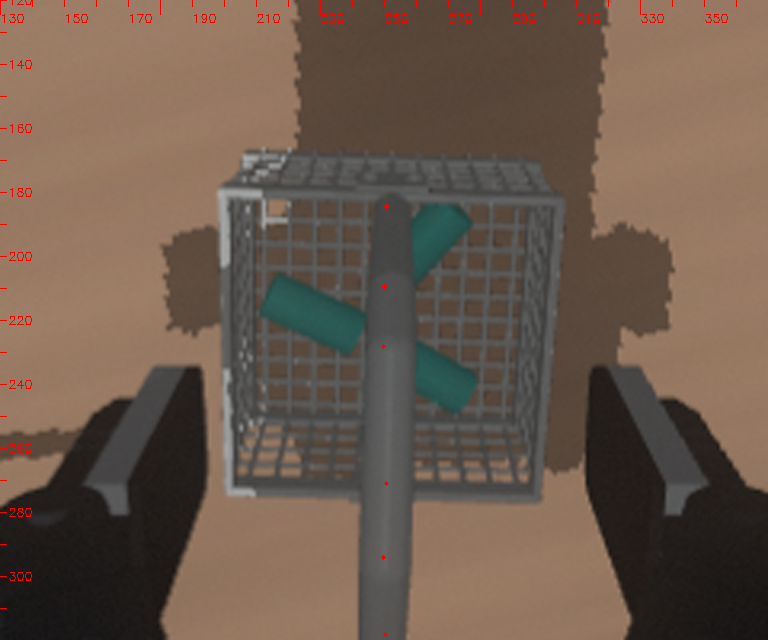

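```bash
python3 -m inch '[[0,0,0,6,-2,4,60],[0,0,0,2,-1,4,60],[0,0,0,0,0,0,40]]'; python3 -c "
from h import *;print(tooldelta((.4631,-.0058,.098)))"
```

```text
t: 3.93
ee_pos: [0.4626, -0.0058, 0.0979]
tool_rot: [[-0.966, 0.259, 0.014], [0.259, 0.966, 0.003], [-0.013, 0.007, -1.0]]
force: [-0.1, 0.4, -1.2]
finger_gap: 0.579
[-0.5  0.2 -0.1]
```

Spot on. Closing.

```bash
python3 -m inch '[[0,0,0,0,0,0,20],[0,0,0,0,0,0,12],[0,0,0,0,0,0,0],[0,0,0,0,0,0,0],[0,0,0,0,0,0,0],[0,0,0,0,0,0,0]]'
python3 - <<'E'
from m import *
cv2.imwrite('pics/wrist5.png',camera('wrist')[:,:,::-1])
E
```

```text
t: 4.43
ee_pos: [0.4624, -0.0058, 0.0984]
tool_rot: [[-0.966, 0.259, 0.014], [0.259, 0.966, 0.004], [-0.013, 0.007, -1.0]]
force: [0.2, 0.9, 0.3]
finger_gap: 0.065
```

View pics/wrist5.png

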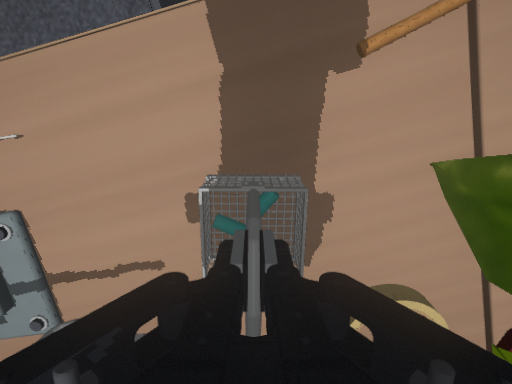

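Gap stopped on the rod, with the handle between the pads. Lifting 15 mm.

```bash
python3 -m inch '[[0,0,0,0,0,-8,0],[0,0,0,0,0,-8,0],[0,0,-0.07,0,0,0,0],[0,0,-0.07,0,0,0,0],[0,0,0,0,0,0,0]]'
python3 - <<'E'
from m import *
cv2.imwrite('pics/side6.png',camera('side')[:,:,::-1])
crop('pics/side6.png','pics/side6b.png',190,130,150,140,4.2)
print(tooldelta((.4721,-.1287,.110)))
E
```

```text
t: 4.9
ee_pos: [0.4609, -0.0061, 0.1165]
tool_rot: [[-0.993, 0.117, 0.012], [0.117, 0.993, 0.003], [-0.011, 0.004, -1.0]]
force: [0.2, 0.2, -1.9]
finger_gap: 0.067
[ -25.6 -120.4    6.2]
```

View pics/side6b.png

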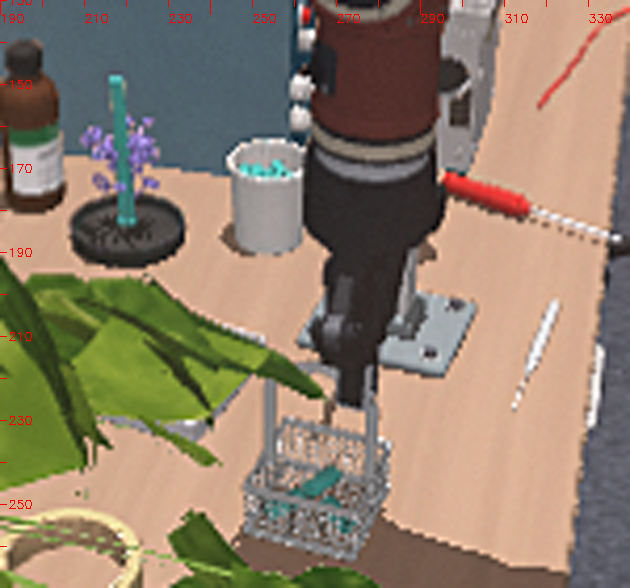

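```bash
python3 -m inch '[[0,0,0,-3,-10,0,0],[0,0,0,-4,-16,0,0],[0,0,0,-5,-20,0,0],[0,0,0,-5,-22,0,0],[0,0,0,-5,-20,0,0],[0,0,0,-3,-14,0,0],[0,0,0,0,0,0,0],[0,0,0,0,0,0,0]]'
python3 - <<'E'
from m import *
cv2.imwrite('pics/side7.png',camera('side')[:,:,::-1])
crop('pics/side7.png','pics/side7b.png',190,130,150,140,4.2)
cv2.imwrite('pics/scene7.png',camera('scene')[:,:,::-1])
crop('pics/scene7.png','pics/scene7b.png',180,150,140,140,4.2)
print(tooldelta((.4721,-.1287,.110)))
E
```

```text
t: 5.62
ee_pos: [0.4735, -0.1197, 0.1172]
tool_rot: [[-0.991, 0.13, 0.011], [0.13, 0.991, -0.0], [-0.011, 0.001, -1.0]]
force: [0.5, 0.7, -2.5]
finger_gap: 0.067
[  0.2 -10.1   7.2]
```

View pics/side7b.png

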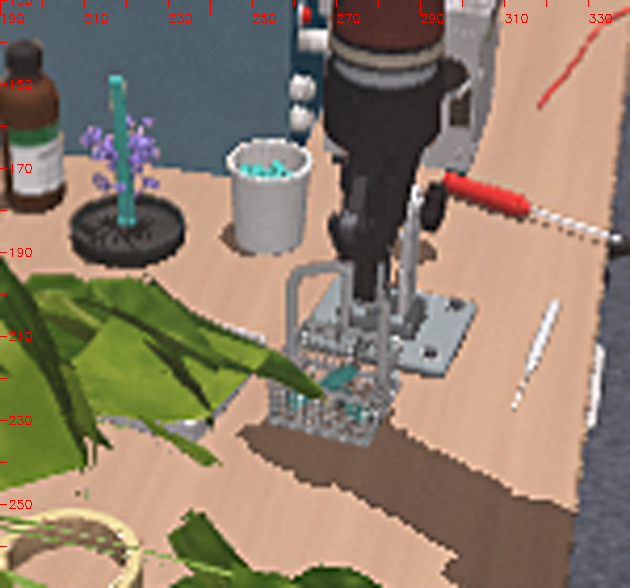

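View pics/scene7b.png

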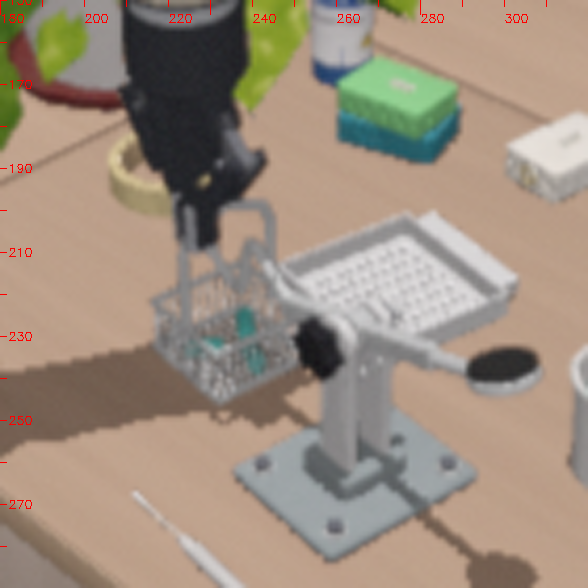

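```bash
python3 -m inch '[[0,0,0,0,-6,0,0],[0,0,0,0,-5,5,0],[0,0,0,0,0,5,0],[0,0,0,0,0,4,0],[0,0,0,0,0,0,0]]'; python3 -c "
from h import *;print(tooldelta((.4721,-.1287,.099)))"
```

```text
t: 6.13
ee_pos: [0.4719, -0.1258, 0.1017]
tool_rot: [[-0.993, 0.121, 0.01], [0.121, 0.993, 0.003], [-0.01, 0.004, -1.0]]
force: [-0.3, -0.6, -1.4]
finger_gap: 0.06
[-0.5 -2.9  2.6]
```

```bash
python3 -m inch '[[0,0,0,0,-3,1,0],[0,0,0,0,0,2,0],[0,0,0,0,0,1,0],[0,0,0,0,0,0,0]]'
python3 - <<'E'
from m import *
print(tooldelta((.4721,-.1287,.0983)))
cv2.imwrite('pics/wrist8.png',camera('wrist')[:,:,::-1])
cv2.imwrite('pics/side8.png',camera('side')[:,:,::-1])
crop('pics/side8.png','pics/side8b.png',230,160,90,90,6)
E
```

```text
t: 6.47
ee_pos: [0.4708, -0.1292, 0.0988]
tool_rot: [[-0.993, 0.121, 0.008], [0.121, 0.993, 0.003], [-0.008, 0.004, -1.0]]
force: [1.2, -0.5, -3.1]
finger_gap: 0.068
[-1.3  0.7  0.5]
```

View pics/wrist8.png

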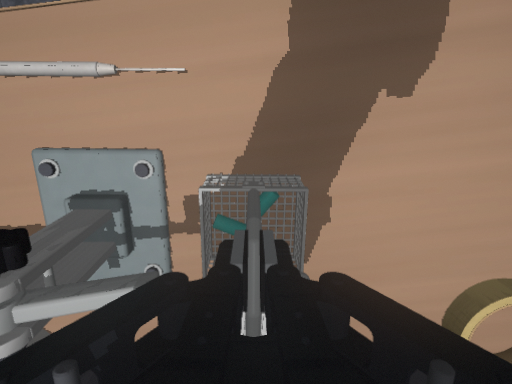

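View pics/side8b.png

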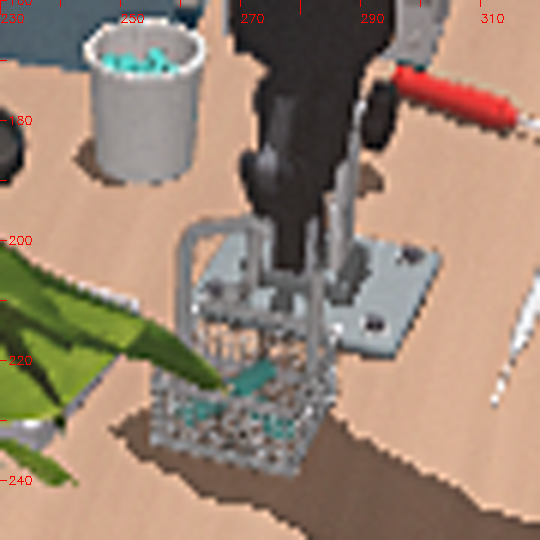

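```bash
python3 -m inch '[[0,0,0,0,0,1,0],[0,0,0,0,0,0,10],[0,0,0,0,0,0,20],[0,0,0,0,0,0,28],[0,0,0,0,0,0,28]]'
python3 - <<'E'
from m import *
cv2.imwrite('pics/side9.png',camera('side')[:,:,::-1])
crop('pics/side9.png','pics/side9b.png',230,160,90,90,6)
E
```

```text
t: 6.98
ee_pos: [0.4715, -0.1294, 0.0987]
tool_rot: [[-0.993, 0.12, 0.01], [0.12, 0.993, 0.003], [-0.01, 0.004, -1.0]]
force: [-0.2, 0.8, 0.7]
finger_gap: 0.33
```

View pics/side9b.png

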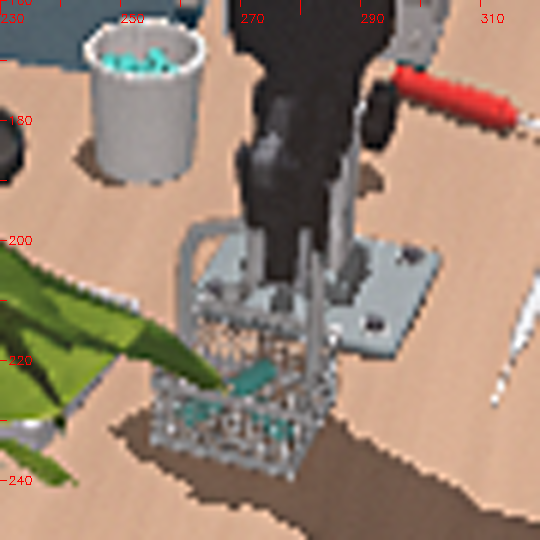

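Released on the bench with the basket standing still. Straight up, then a look from above.

```bash
python3 -m inch '[[0,0,0,0,0,-15,28],[0,0,0,0,0,-25,28],[0,0,0,0,0,-35,28],[0,0,0,0,0,-40,28],[0,0,0,0,0,-40,28],[0,0,0,0,0,-40,28],[0,0,0,0,0,0,28]]'
python3 - <<'E'
from m import *
P=camera_params('wrist'); np.savez('w3.npz',**P)
for n in('wrist','side','scene'): cv2.imwrite(f'pics/{n}10.png',camera(n)[:,:,::-1])
crop('pics/wrist10.png','pics/wrist10b.png',100,100,240,200,3.2)
crop('pics/side10.png','pics/side10b.png',230,160,90,90,6)
crop('pics/scene10.png','pics/scene10b.png',190,160,120,110,5)
E
```

```text
t: 7.62
ee_pos: [0.4689, -0.1295, 0.2991]
tool_rot: [[-0.993, 0.12, 0.001], [0.12, 0.993, 0.004], [-0.001, 0.004, -1.0]]
force: [1.0, -1.0, -0.5]
finger_gap: 0.327
```

View pics/wrist10b.png

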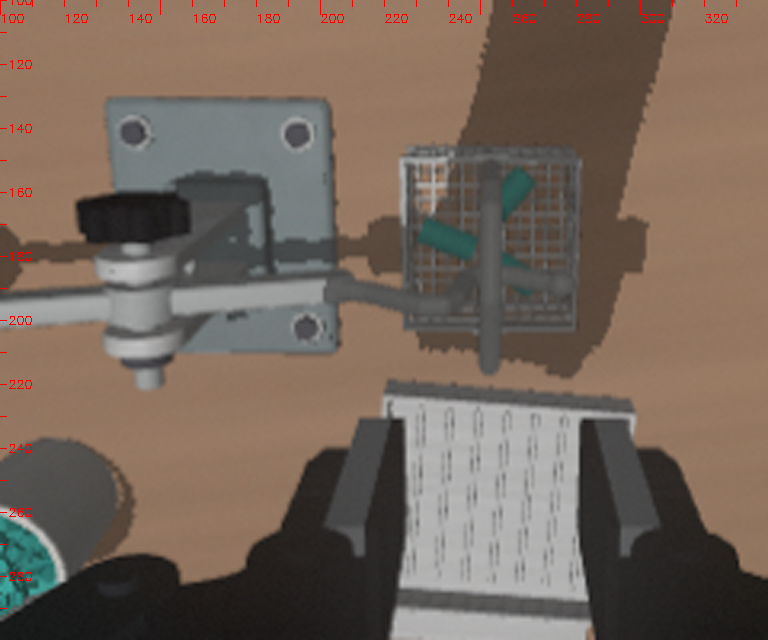

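View pics/scene10b.png

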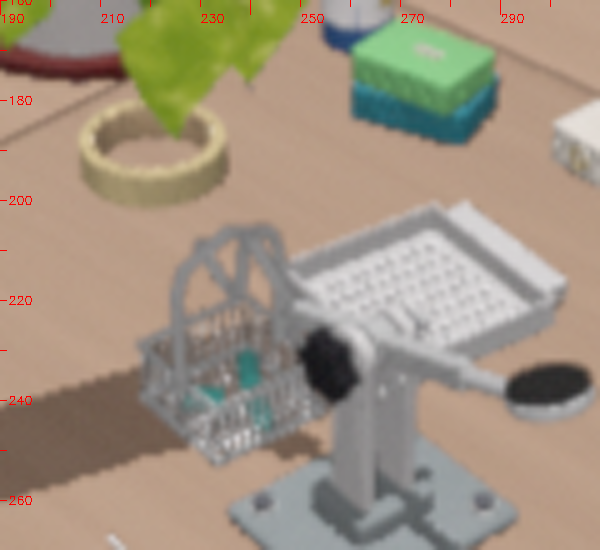

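View pics/side10b.png

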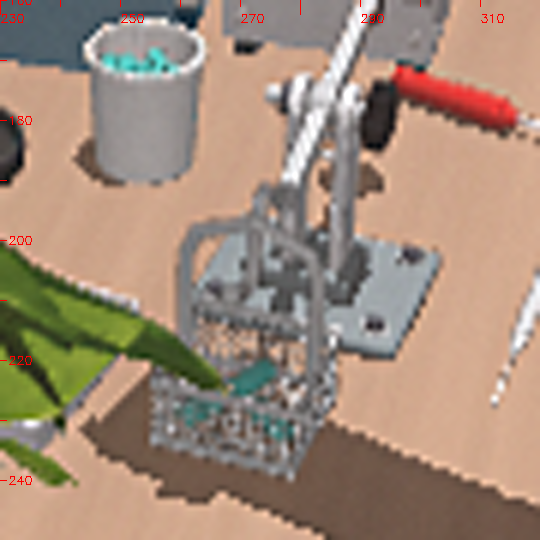

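Run:
```python
from m import *
W=dict(np.load('w3.npz')); a=lambda u,v:np.array([100+u/3.2,100+v/3.2])-.5
p=np.load('poses.npz')['p'];b=.038
bk=[(W,(-b,-b,.042),a(402,155)),(W,(-b,b,.042),a(581,155)),(W,(b,b,.042),a(577,330)),(W,(b,-b,.042),a(405,328)),(W,(.034,0,.094),a(489,368))]
q,r=fit(bk,[.49,-.13,-.12]);print(q.round(4),r.round(1).tolist())
R=np.array([[np.cos(p[2]),-np.sin(p[2])],[np.sin(p[2]),np.cos(p[2])]])
print('basket in stand',R.T@(q[:2]-p[:2]))
for uv,z in [((440,303),.08),((560,283),.095),((487,275),.078),((455,290),.085),((330,288),.11)]: print(z,R.T@(onz(W,a(*uv),z)[:2]-p[:2]))
st=[(W,(-.06,-.05,.01),a(107,99)),(W,(-.06,.05,.01),a(328,99)),(W,(.06,.05,.01),a(338,352)),(W,(.06,-.05,.01),a(122,352))]
p2,r=fit(st,p);print('stand w',p2,r.round(1).tolist())
```

```text
[ 0.49   -0.1316 -0.1288] [[-0.8, 0.0], [0.7, 0.4], [0.1, 0.2], [-0.6, 0.5], [0.5, -1.7]]
basket in stand [-0.0022798   0.12029644]
0.08 [0.0120239 0.1003149]
0.095 [-0.00016895  0.14595176]
0.078 [0.00124603 0.11871642]
0.085 [0.00532777 0.10641727]
0.11 [-0.00256133  0.06274105]
stand w [ 0.47581094 -0.25245593 -0.13880328] [[-2.1, -1.5], [0.5, -0.1], [-0.2, 1.3], [1.0, 0.4]]
```

The handle crosses the hook about 2 mm off the stand's plane, with y ≈ 120 mm at the saddle and all three blanks in the basket. Now to the pad.

```bash
python3 -m inch '[[0,0,0,-3,-28,0,0],[0,0,0,-3,-35,0,0],[0,0,0,-3,-36,0,0],[0,0,0,-3,-36,0,0],[0,0,0,-4,-36,0,0],[0,0,0,-4,-36,0,0],[0,0,0,-3,-35,0,0],[0,0,0,0,0,0,0]]'
python3 - <<'E'
from m import *
P=camera_params('wrist')
cv2.imwrite('pics/wrist11.png',camera('wrist')[:,:,::-1])
print(tooldelta((.4624,-.3764,.185)))
p=np.load('poses.npz')['p'];X=T(p,(0,-.123,.17))
crop('pics/wrist11.png','pics/wrist11b.png',130,100,240,180,3.2,proj(P,X))
E
```

```text
t: 8.43
ee_pos: [0.4537, -0.3703, 0.2666]
tool_rot: [[-0.993, 0.106, -0.048], [0.105, 0.994, 0.028], [0.051, 0.023, -0.998]]
force: [-0.0, -0.4, -0.0]
finger_gap: -0.002
[-13.2 -11.4  80.1]
```

View pics/wrist11b.png

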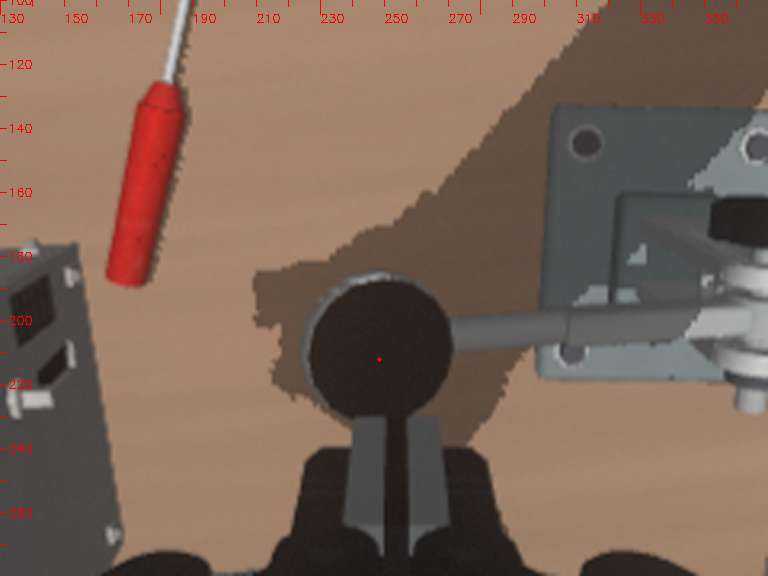

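```bash
python3 -m inch '[[0.022,-0.05,0,-9,-5,0,0],[0,0,0,-1,-1,25,0],[0,0,0,0,0,25,0],[0,0,0,0,0,15,0],[0,0,0,0,0,0,0]]'
python3 - <<'E'
from m import *
print(tooldelta((.4624,-.3764,.175)))
E
```

```text
t: 8.9
ee_pos: [0.4622, -0.3657, 0.1888]
tool_rot: [[-0.995, 0.101, -0.01], [0.101, 0.995, 0.019], [0.012, 0.018, -1.0]]
force: [0.8, 0.8, 0.2]
finger_gap: -0.001
[ -1.4 -10.9  13.6]
```

```bash
python3 -m inch '[[0.017,-0.01,0,-1,-10,4,0],[0,0,0,0,-1,6,0],[0,0,0,0,0,6,0],[0,0,0,0,0,6,0],[0,0,0,0,0,6,0],[0,0,0,0,0,6,0]]'
python3 - <<'E'
from m import *
print(tooldelta((.4624,-.3764,.09)))
cv2.imwrite('pics/scene12.png',camera('scene')[:,:,::-1])
crop('pics/scene12.png','pics/scene12b.png',190,150,130,120,5)
E
```

```text
t: 9.4
ee_pos: [0.4634, -0.3747, 0.1535]
tool_rot: [[-0.995, 0.096, -0.002], [0.096, 0.995, -0.001], [0.002, -0.001, -1.0]]
force: [-1.4, -1.6, 5.2]
finger_gap: -0.004
[ 0.7 -1.7 63.5]
```

View pics/scene12b.png

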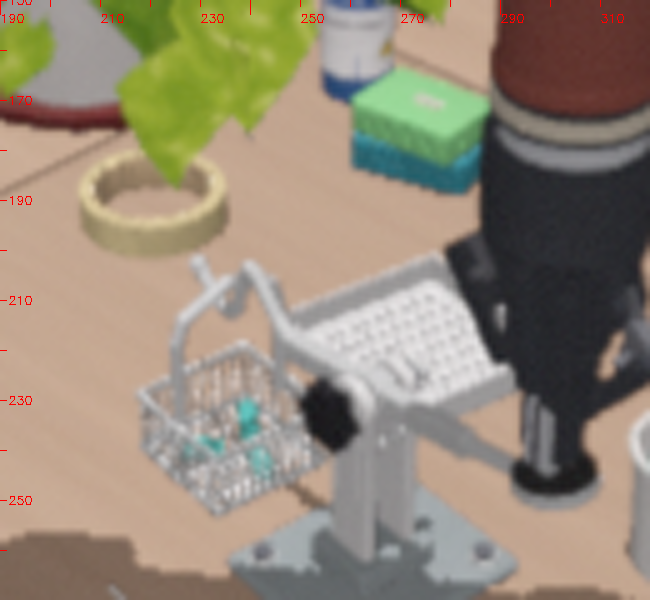

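Hook is rising under the handle, with 5 N on the pad. Continuing.

```bash
python3 -m inch '[[0,0,0,0,-1,6,0],[0,0,0,0,-1,6,0],[0,0,0,0,0,6,0],[0,0,0,0,0,6,0]]'
python3 - <<'E'
from m import *
print(tooldelta((.4624,-.3764,.09)))
cv2.imwrite('pics/scene13.png',camera('scene')[:,:,::-1])
crop('pics/scene13.png','pics/scene13b.png',190,150,130,120,5)
cv2.imwrite('pics/side13.png',camera('side')[:,:,::-1])
crop('pics/side13.png','pics/side13b.png',220,140,100,110,5)
E
```

```text
t: 9.78
ee_pos: [0.4629, -0.3782, 0.1296]
tool_rot: [[-0.995, 0.098, -0.0], [0.098, 0.995, -0.002], [-0.0, -0.002, -1.0]]
force: [-1.9, -1.0, 5.9]
finger_gap: 0.002
[ 0.7  1.8 39.6]
```

View pics/scene13b.png

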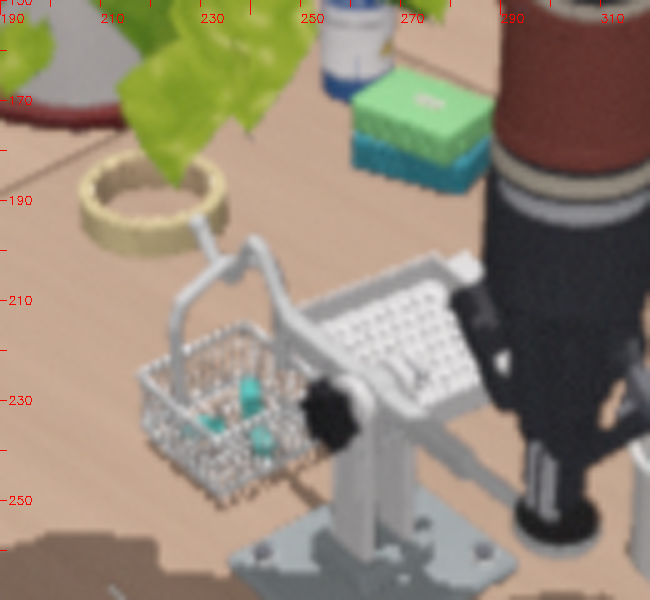

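View pics/side13b.png

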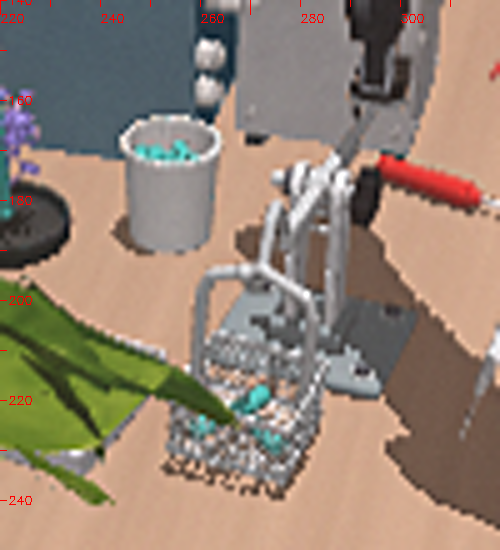

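The hook has picked up the handle at its middle. Continuing down slowly.

```bash
python3 -m inch '[[0,0,0,0,0,6,0],[0,0,0,0,0,6,0],[0,0,0,0,0,6,0],[0,0,0,0,0,6,0],[0,0,0,0,0,6,0],[0,0,0,0,0,6,0]]';python3 -m inch '[[0,0,0,0,0,6,0],[0,0,0,0,0,5,0],[0,0,0,0,0,5,0]]'
```

```text
t: 10.38
ee_pos: [0.4632, -0.3757, 0.0947]
tool_rot: [[-0.995, 0.098, 0.001], [0.098, 0.995, 0.003], [-0.0, 0.003, -1.0]]
force: [-1.2, 0.8, 6.8]
finger_gap: -0.003
t: 10.63
ee_pos: [0.4634, -0.3751, 0.0911]
tool_rot: [[-0.995, 0.097, 0.004], [0.097, 0.995, 0.008], [-0.003, 0.008, -1.0]]
force: [-7.1, 4.1, 32.2]
finger_gap: 0.0
```

Force jumped from 7 to 32 N, so the beam is on its hard stop. Retreating straight up and checking.

```bash
python3 -m inch '[[0,0,0,0,0,1,0],[0,0,0,0,0,-8,0],[0,0,0,0,0,-20,0],[0,0,0,0,0,-35,0],[0,0,0,0,0,-40,0],[0,0,0,0,0,-40,0],[0,0,0,0,0,-40,0],[0,0,0,0,0,0,0]]'
python3 - <<'E'
from m import *
for n in('side','scene'): cv2.imwrite(f'pics/{n}14.png',camera(n)[:,:,::-1])
crop('pics/side14.png','pics/side14b.png',220,140,100,110,5)
crop('pics/scene14.png','pics/scene14b.png',190,150,130,120,5)
E
```

```text
t: 11.3
ee_pos: [0.4633, -0.3674, 0.2781]
tool_rot: [[-0.996, 0.092, -0.004], [0.092, 0.995, 0.029], [0.007, 0.028, -1.0]]
force: [0.2, -1.0, 1.0]
finger_gap: 0.0
```

View pics/side14b.png

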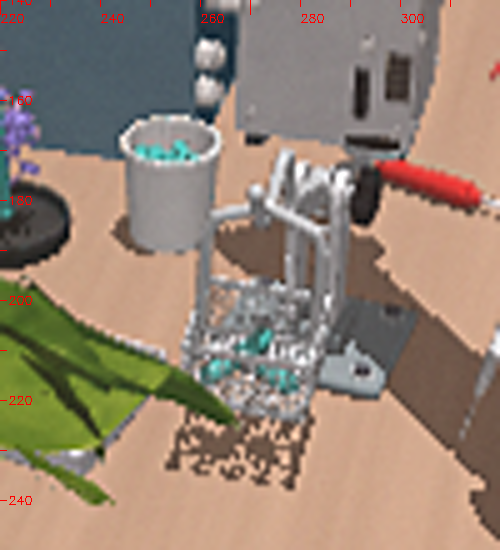

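View pics/scene14b.png

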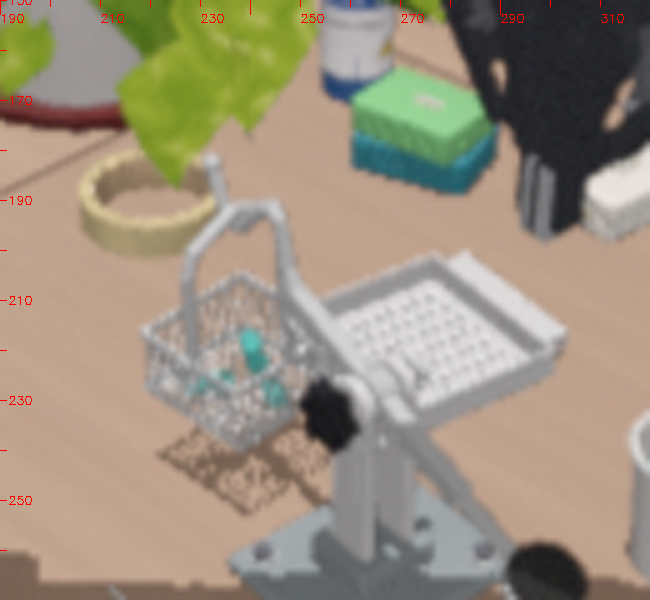

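Run:
```python
from m import *
p,t=[np.load('poses.npz')[k] for k in 'pt']
print('sponge corners',onz(S,(261,183)).round(3),onz(S,(279,188)).round(3),'carton',onz(S,(301,187)).round(3),onz(S,(312,197)).round(3),onz(S,(329,186)).round(3))
e=lambda u,v:np.array([190+u/5,150+v/5])-.5
f=lambda u,v:np.array([220+u/5,140+v/5])-.5
R=np.array([[np.cos(p[2]),-np.sin(p[2])],[np.sin(p[2]),np.cos(p[2])]])
def loc(x): return np.r_[R.T@(x[:2]-p[:2]),x[2]].round(4)
print('pad',loc(tri([(S,e(546,572)),(D,f(372,142))])),'hooktip',loc(tri([(S,e(212,160)),(D,f(287,153))])),'peak?',loc(tri([(S,e(246,206)),(D,f(258,207))])))
# basket with z
hz=.04;b=.038
ob=[(S,(-b,b,.042),e(143,330)),(S,(b,b,.042),e(240,275)),(S,(-b,-b,.042),e(232,405)),(S,(-b,-b,0),e(240,448)),(S,(-b,b,0),e(150,366)),
(D,(b,b,0),f(190,400)),(D,(-b,b,0),f(305,422)),(D,(-b,-b,.042),f(330,305)),(D,(.034,0,.094),f(207,222)),(D,(-.034,0,.094),f(325,245)),(S,(-.034,0,.094),e(190,258)),(S,(.034,0,.094),e(287,222))]
def g(v): return np.concatenate([proj(P,T(v[:3],X)+[0,0,v[3]])[0]-uv for P,X,uv in ob])
o=least_squares(g,[.49,-.13,-.12,.04],loss='soft_l1');print('basket',o.x.round(4),loc(np.r_[o.x[:2],o.x[3]]),g(o.x).reshape(-1,2).round(1).tolist())
lt=T(t,[(.075+.011+.015,0,0),(.075,.05,0),(.075,-.05,0)]);print('pre-push tcp',lt.round(4), 'final tcp', T(p,(.004+.086,.123,0)).round(4))
print(sense()['joints'])
```

```text
sponge corners [0.768 0.028 0.   ] [ 0.786 -0.037  0.   ] carton [ 0.842 -0.086  0.   ] [ 0.819 -0.149  0.   ] [ 0.912 -0.149  0.   ]
pad [ 0.001  -0.1263  0.088 ] hooktip [-0.0094  0.1132  0.2046] peak? [0.0084 0.1125 0.1677]
basket [ 0.495  -0.1411 -0.029   0.0518] [0.0038 0.1115 0.0518] [[-0.6, -0.4], [0.8, -0.7], [0.7, -3.0], [-0.5, 1.1], [-1.3, 4.8], [-2.2, -0.7], [0.1, -0.9], [0.9, -3.4], [-0.5, 1.4], [-1.0, 0.2], [-0.2, 3.2], [-0.4, 0.3]]
pre-push tcp [[ 0.7285 -0.1653  0.    ]
 [ 0.7136 -0.1109  0.    ]
 [ 0.6926 -0.2087  0.    ]] final tcp [[ 0.582  -0.1402  0.    ]]
[ 0.45836155  0.50936034  0.29982815  1.53031235 -0.17811223  1.16175892
  2.2777068 ]
```

```bash
python3 -m inch '[[0.028,0,0,-10,15,-20,0],[0,0,0,-17,30,-20,0],[0,0,0,-17,33,-15,0],[0,0,0,-17,33,-10,0],[0,0,0,-17,33,-5,0],[0,0,0,-8,15,0,0],[0,0,0,0,0,0,0]]'
python3 - <<'E'
from m import *
P=camera_params('wrist'); np.savez('w4.npz',**P)
cv2.imwrite('pics/wrist15.png',camera('wrist')[:,:,::-1])
crop('pics/wrist15.png','pics/wrist15b.png',120,60,240,180,3.3)
E
```

```text
t: 11.98
ee_pos: [0.561, -0.2038, 0.3269]
tool_rot: [[-0.994, 0.096, -0.045], [0.095, 0.995, 0.028], [0.048, 0.024, -0.999]]
force: [-0.1, 0.1, 0.1]
finger_gap: 0.0
```

View pics/wrist15b.png

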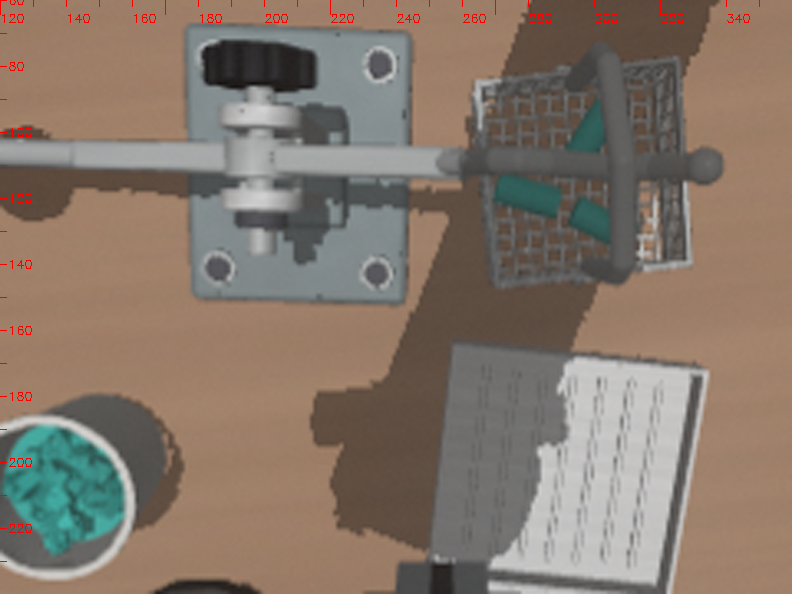

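Run:
```python
from m import *
W=dict(np.load('w4.npz')); a=lambda u,v:np.array([120+u/3.3,60+v/3.3])-.5
p0=np.load('poses.npz')['p'];t=np.load('poses.npz')['t'];b=.038;h=.01
p,r=fit([(W,(-.06,-.05,h),a(188,25)),(W,(-.06,.05,h),a(411,33)),(W,(.06,.05,h),a(406,303)),(W,(.06,-.05,h),a(195,297))],p0)
print('stand',p.round(4),r.round(1).tolist())
R=np.array([[np.cos(p[2]),-np.sin(p[2])],[np.sin(p[2]),np.cos(p[2])]])
for hz in (.04,.045,.05):
    ob=[(W,(-b,-b,.042+hz),a(475,83)),(W,(-b,b,.042+hz),a(680,58)),(W,(b,b,.042+hz),a(690,266)),(W,(b,-b,.042+hz),a(497,286))]
    q,r=fit(ob,[.49,-.13,-.05]);print(hz,'basket',q.round(4),'local',(R.T@(q[:2]-p[:2])).round(4),r.round(1).tolist())
t2,r=fit([(W,(-.058,-.06,.02),a(453,345)),(W,(-.058,.06,.02),a(708,371)),(W,(.058,.06,.02),a(666,592))],t)
print('tray',t2.round(4),'local',(R.T@(t2[:2]-p[:2])).round(4),r.round(1).tolist())
```

```text
stand [ 0.4775 -0.2514 -0.1282] [[-1.3, -1.0], [1.4, -0.8], [1.0, 1.4], [-0.9, 1.3]]
0.04 basket [ 0.4931 -0.1362  0.014 ] local [0.0007 0.1163] [[0.3, -0.2], [-0.1, 0.1], [0.0, -0.4], [-0.2, 0.4]]
0.045 basket [ 0.4932 -0.137   0.0144] local [0.0009 0.1155] [[-0.1, -0.4], [0.2, -0.2], [0.4, 0.1], [-0.6, 0.9]]
0.05 basket [ 0.4934 -0.1378  0.016 ] local [0.0012 0.1147] [[-0.6, -0.6], [0.6, -0.7], [0.9, 0.5], [-0.8, 1.5]]
tray [ 0.6295 -0.1453 -0.2082] local [0.1371 0.1247] [[-0.6, -0.7], [0.1, -0.3], [0.5, 3.3]]
```

The basket hangs level with the handle centred on the hook (hook at row 163 of a handle spanning 45–280). The pad sits at z = 0.088, fully down, and all blanks are in. Next I'll turn the tool half a turn, so the camera side faces away from the basket, and push the tray.

```bash
python3 -m inch '[[0.023,-0.047,0,0,0,0,50],[0,0,0.1,0,0,0,50],[0,0,0.12,0,0,0,50],[0,0,0.12,0,0,0,50],[0,0,0.12,0,0,0,50],[0,0,0.12,0,0,0,50],[0,0,0.12,0,0,0,50],[0,0,0.12,0,0,0,50],[0,0,0.12,0,0,0,50],[0,0,0.12,0,0,0,50],[0,0,0.12,0,0,0,50],[0,0,0.12,0,0,0,50]]'; python3 -m inch '[[0,0,0.12,0,0,0,50],[0,0,0.12,0,0,0,50],[0,0,0.12,0,0,0,50],[0,0,0.12,0,0,0,50],[0,0,0.12,0,0,0,50],[0,0,0.12,0,0,0,50],[0,0,0.12,0,0,0,50],[0,0,0.12,0,0,0,50],[0,0,0.12,0,0,0,50],[0,0,0.12,0,0,0,50],[0,0,0.12,0,0,0,50],[0,0,0,0,0,0,50]]'; python3 -c "
from workcell import *;print(sense()['joints'])"
```

```text
t: 13.03
ee_pos: [0.5336, -0.2288, 0.3075]
tool_rot: [[-0.115, 0.992, -0.047], [0.993, 0.115, 0.001], [0.006, -0.047, -0.999]]
force: [0.5, 0.1, -0.3]
finger_gap: 0.583
t: 14.03
ee_pos: [0.5044, -0.2528, 0.2935]
tool_rot: [[0.951, 0.298, -0.086], [0.3, -0.954, 0.005], [-0.08, -0.031, -0.996]]
force: [0.0, 1.0, -0.2]
finger_gap: 0.585
[-0.16382272  0.64225783  1.03754095  1.53543152 -0.49800756  1.34624069
 -0.33823014]
```

```bash
python3 -m inch '[[-0.03,0.08,0,10,0,0,50],[0,0,0.11,20,0,-10,50],[0,0,0.11,25,0,-10,50],[0,0,0.11,25,0,0,50],[0,0,0.11,25,0,0,50],[0,0,0.06,25,0,0,50],[0,0,0,0,0,0,50]]'; python3 -c "
from h import *;print(np.round(sense()['joints'],3),tooldelta((.735,-.167,.3)))"
```

```text
t: 14.62
ee_pos: [0.6193, -0.2525, 0.3036]
tool_rot: [[0.973, -0.23, -0.018], [-0.23, -0.973, 0.01], [-0.02, -0.006, -1.0]]
force: [0.1, 1.1, -0.4]
finger_gap: 0.582
[-0.127  0.813  1.114  1.243 -0.705  1.508 -0.91 ] [  93.  -109.8    2.4]
```

```bash
python3 -m inch '[[0,0,0,14,-16,0,50],[0,0,0,19,-22,0,50],[0,0,0,19,-22,0,50],[0,0,0,19,-22,0,50],[0,0,0,15,-18,0,50],[0,0,0,0,0,0,50]]'; python3 -c "
from h import *;print(np.round(sense()['joints'],3),tooldelta((.735,-.167,.3)))"
```

```text
t: 15.12
ee_pos: [0.7204, -0.1871, 0.2975]
tool_rot: [[0.971, -0.237, -0.03], [-0.237, -0.971, 0.008], [-0.031, -0.001, -1.0]]
force: [0.1, 0.3, -0.3]
finger_gap: 0.583
[-0.129  0.936  1.076  0.941 -0.776  1.639 -1.146] [  9.3 -23.   -2.8]
```

```bash
python3 -m inch '[[0,0.03,-0.03,10,-12,15,50],[0,0,0,2,-12,30,50],[0,0,0,0,0,36,50],[0,0,0,0,0,36,50],[0,0,0,0,0,36,50],[0,0,0,0,0,36,50],[0,0,0,0,0,0,50]]'
python3 - <<'E'
from m import *
print(np.round(sense()['joints'],3),tooldelta((.733,-.167,.05)))
for n in('scene','wrist'): cv2.imwrite(f'pics/{n}16.png',camera(n)[:,:,::-1])
crop('pics/scene16.png','pics/scene16b.png',190,130,150,120,5)
E
```

```text
t: 15.7
ee_pos: [0.7279, -0.1819, 0.1023]
tool_rot: [[0.979, -0.204, -0.004], [-0.205, -0.979, -0.008], [-0.003, 0.009, -1.0]]
force: [-0.9, 0.6, -2.2]
finger_gap: 0.585
[-0.188  1.089  1.     1.225 -0.886  1.27  -0.991] [  2.  -16.1  52.1]
```

View pics/scene16b.png

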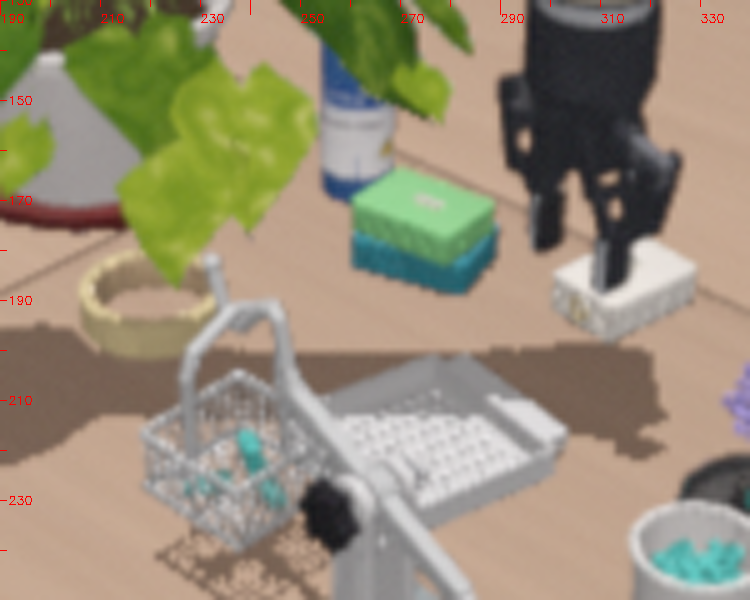

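View pics/wrist16.png

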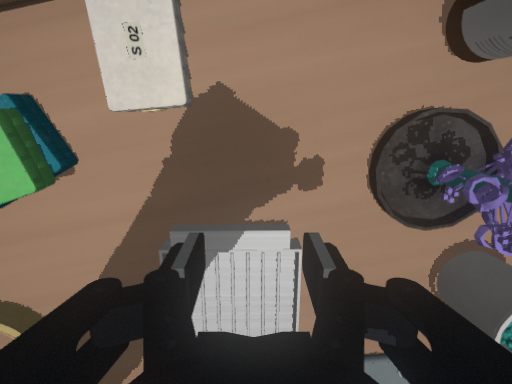

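```bash
python3 - <<'E'
from m import *
P=camera_params('wrist');a=onz(P,(169.5,231),.02);b=onz(P,(292,231),.02);print(a,b,(a+b)/2,np.linalg.norm(a-b),np.arctan2(*( -(b-a)[:2][::1])))
E
python3 -m inch '[[0,0,0,2,-8,5,50],[0,0,0,2,-8,20,50],[0,0,0,0,0,18,50],[0,0,0,0,0,0,50]]'
python3 - <<'E'
from m import *
cv2.imwrite(f'pics/wrist17.png',camera('wrist')[:,:,::-1])
print(np.round(sense()['joints'],3),tooldelta((.733,-.167,.012)))
E
```

```text
[ 0.71542694 -0.11138472  0.02      ] [ 0.6938185  -0.21119288  0.02      ] [ 0.70462272 -0.1612888   0.02      ] 0.10212048077835573 0.21320928939212613
t: 16.13
ee_pos: [0.7446, -0.1763, 0.082]
tool_rot: [[0.979, -0.203, 0.026], [-0.202, -0.979, -0.026], [0.031, 0.021, -0.999]]
force: [-0.2, 0.6, -1.0]
finger_gap: 0.586
[-0.2    1.116  0.996  1.22  -0.915  1.218 -0.997] [-17.   -8.3  71.8]
```

View pics/wrist17.png

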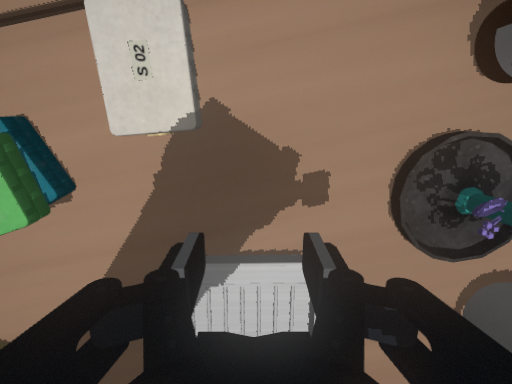

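```bash
python3 -m inch '[[0.02,-0.031,0,-6,-5,15,50],[0,0,0,-5,-3,15,50],[0,0,0,0,0,15,50],[0,0,0,0,0,0,50]]'
python3 - <<'E'
from m import *
print(np.round(sense()['joints'],3),tooldelta((.731,-.167,.012)))
E
```

```text
t: 16.52
ee_pos: [0.7412, -0.1686, 0.0468]
tool_rot: [[0.98, -0.199, 0.013], [-0.199, -0.98, -0.004], [0.013, 0.001, -1.0]]
force: [-0.3, 0.5, -0.6]
finger_gap: 0.587
[-0.195  1.151  0.964  1.241 -0.942  1.19  -0.978] [-10.8   0.5  34.7]
```

```bash
python3 -m inch '[[0,-0.015,0,-8,0,15,50],[0,-0.01,0,-3,0,15,50],[0,-0.01,0,-2,0,6,50],[0,0,0,0,0,0,50]]'
python3 - <<'E'
from m import *
print(np.round(sense()['joints'],3),tooldelta((.727,-.166,.012)))
for n in('scene','wrist'): cv2.imwrite(f'pics/{n}18.png',camera(n)[:,:,::-1])
crop('pics/scene18.png','pics/scene18b.png',240,150,110,100,5)
E
```

```text
t: 16.85
ee_pos: [0.7281, -0.1669, 0.0088]
tool_rot: [[0.98, -0.199, -0.023], [-0.199, -0.98, 0.004], [-0.024, 0.001, -1.0]]
force: [-0.7, 0.4, 0.7]
finger_gap: 0.585
[-0.192  1.192  0.944  1.263 -0.952  1.17  -0.962] [-1.3 -0.7 -3.1]
```

View pics/scene18b.png

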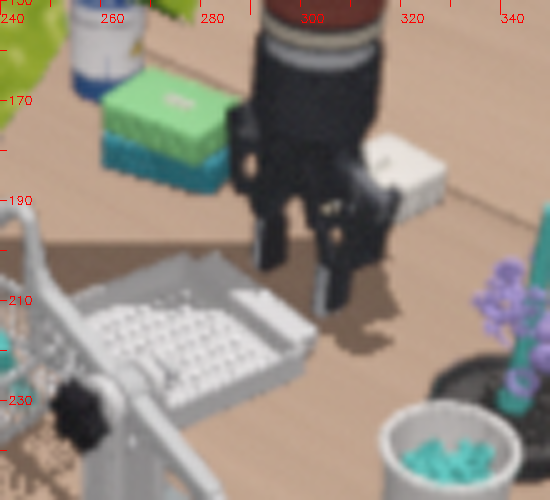

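View pics/wrist18.png

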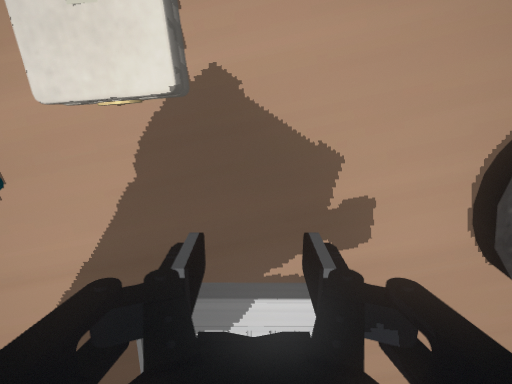

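```bash
python3 -m inch '[[0,0,0,0,0,4,50],[0,0,0,-8,0,1,50],[0,0,0,-8,0,0,50],[0,0,-0.01,-8,0,0,50],[0,0,-0.01,-8,1,0,50],[0,0,0,0,0,0,50]]'
python3 - <<'E'
from m import *
print(np.round(sense()['joints'],3),tooldelta((.5806,-.1454,.006)))
for n in('scene','wrist'): cv2.imwrite(f'pics/{n}19.png',camera(n)[:,:,::-1])
crop('pics/scene19.png','pics/scene19b.png',240,150,110,100,5)
E
```

```text
t: 17.45
ee_pos: [0.7004, -0.1633, 0.0085]
tool_rot: [[0.984, -0.176, -0.011], [-0.176, -0.984, -0.002], [-0.01, 0.004, -1.0]]
force: [-0.2, -0.4, 0.6]
finger_gap: 0.584
[-0.22   1.155  0.936  1.383 -0.966  1.101 -0.877] [-121.1    3.5    3.7]
```

View pics/scene19b.png

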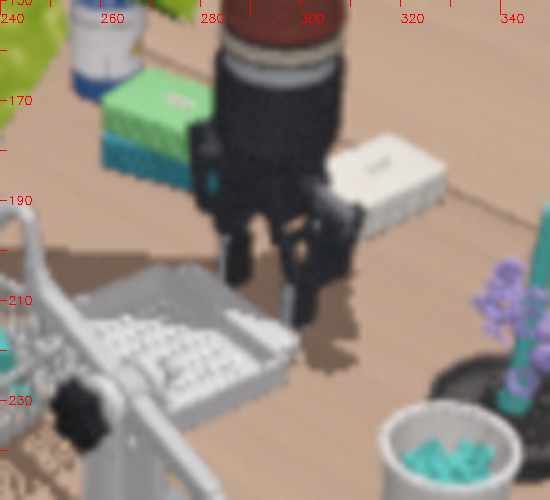

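The tray moves with the fingers (right corner from (317,325) to (297,340) in the crop). Continuing.

```bash
python3 -m inch '[[0,0,0,-11,0,2,50],[0,0,-0.01,-12,1,0,50],[0,0,0,-12,0,0,50],[0,0,-0.01,-12,1,0,50],[0,0,0,-12,0,0,50],[0,0,-0.01,-12,0,0,50],[0,0,0,0,0,0,50]]'
python3 - <<'E'
from m import *
print(np.round(sense()['joints'],3),tooldelta((.5806,-.1454,.006)))
for n in('scene','side'): cv2.imwrite(f'pics/{n}20.png',camera(n)[:,:,::-1])
crop('pics/scene20.png','pics/scene20b.png',190,130,150,120,5)
crop('pics/side20.png','pics/side20b.png',200,120,120,120,5)
E
```

```text
t: 18.13
ee_pos: [0.6418, -0.1551, 0.01]
tool_rot: [[0.99, -0.14, 0.014], [-0.139, -0.99, -0.01], [0.015, 0.008, -1.0]]
force: [0.2, 0.1, -0.3]
finger_gap: 0.587
[-0.264  1.078  0.916  1.608 -1.004  0.967 -0.71 ] [-62.1  -1.1   3. ]
```

View pics/scene20b.png

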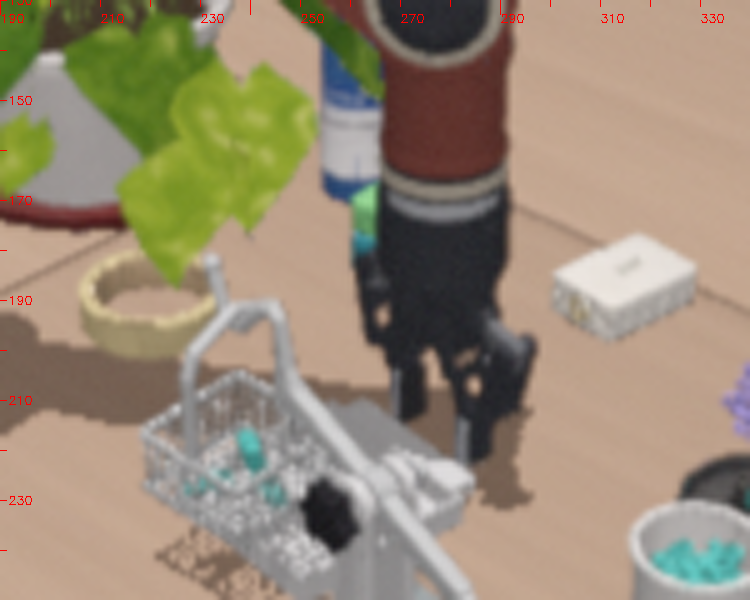

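View pics/side20b.png

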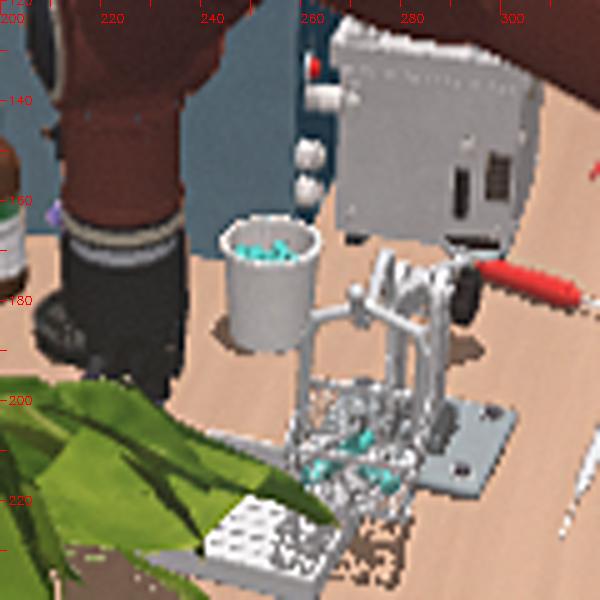

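```bash
python3 -m inch '[[0,-0.04,0,-10,0,3,50],[0,-0.04,0,-12,0,1,50],[0,-0.03,0,-12,0,1,50],[0,0,0,-6,0,0,50],[0,0,0,0,0,0,50]]'
python3 - <<'E'
from m import *
print(np.round(sense()['joints'],3),tooldelta((.5806,-.1454,.006)))
for n in('scene','side'): cv2.imwrite(f'pics/{n}21.png',camera(n)[:,:,::-1])
crop('pics/scene21.png','pics/scene21b.png',190,130,150,120,5)
crop('pics/side21.png','pics/side21b.png',200,120,120,120,5)
E
```

```text
t: 18.65
ee_pos: [0.6126, -0.1515, 0.0085]
tool_rot: [[0.988, -0.134, -0.082], [-0.135, -0.991, -0.001], [-0.081, 0.012, -0.997]]
force: [0.1, -0.4, 0.0]
finger_gap: 0.587
[-0.272  1.091  0.934  1.61  -0.936  1.038 -0.74 ] [-32.3  -1.8   5.1]
```

View pics/scene21b.png

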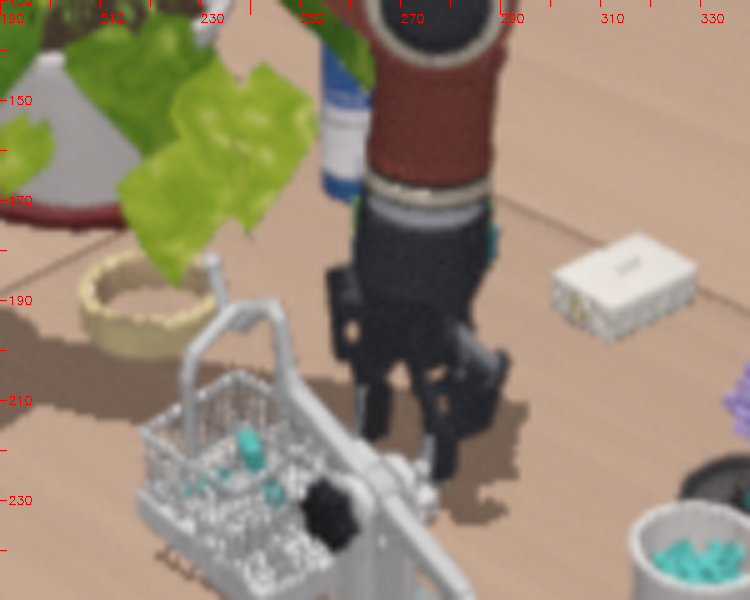

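View pics/side21b.png

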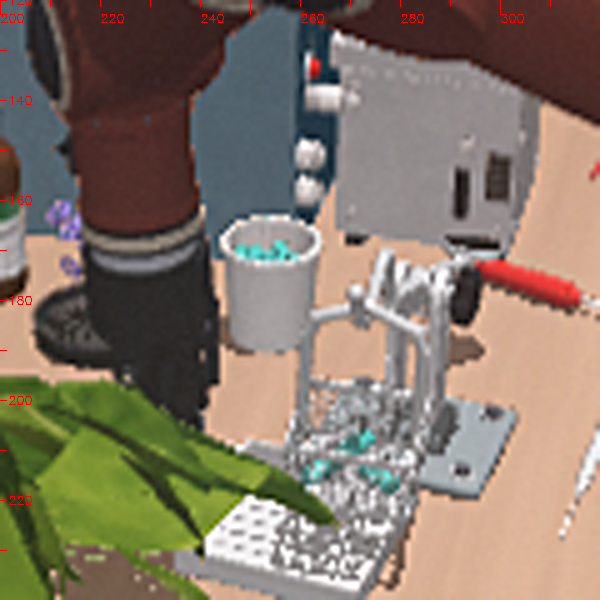

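```bash
python3 -m inch '[[0,0,0,-9,0,3,50],[0,0,0,-10,0,2,50],[0,0,0,-8,0,1,50],[0,0,0,0,0,0,50]]'
python3 - <<'E'
from m import *
print(np.round(sense()['joints'],3),tooldelta((.5806,-.1454,.006)))
for n in('scene','side'): cv2.imwrite(f'pics/{n}22.png',camera(n)[:,:,::-1])
crop('pics/scene22.png','pics/scene22b.png',190,130,150,120,5)
crop('pics/side22.png','pics/side22b.png',200,120,120,120,5)
E
```

```text
t: 19.08
ee_pos: [0.5923, -0.1495, 0.0074]
tool_rot: [[0.989, -0.133, -0.065], [-0.133, -0.991, -0.007], [-0.063, 0.015, -0.998]]
force: [0.3, 0.7, 0.2]
finger_gap: 0.584
[-0.285  1.066  0.926  1.69  -0.96   0.98  -0.687] [-12.   -2.6   2.2]
```

View pics/scene22b.png

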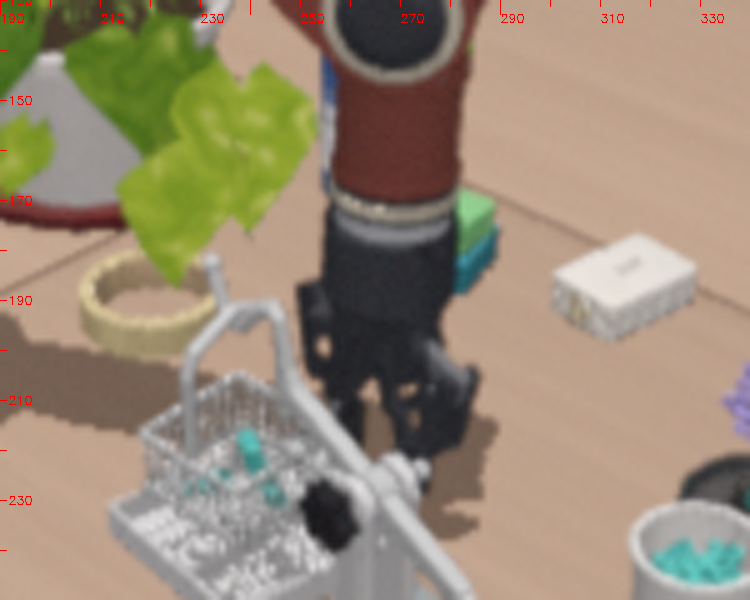

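View pics/side22b.png

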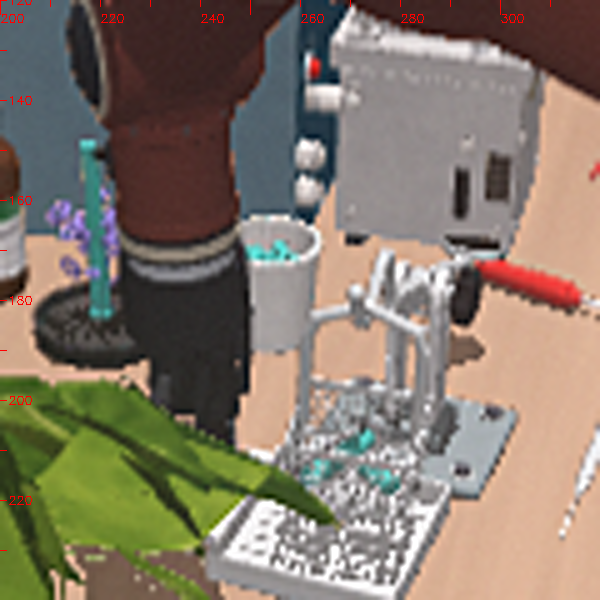

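```bash
cat > ft.py <<'E'
from m import *
p=np.array([.4776,-.2514,-.125])
R=np.array([[np.cos(p[2]),-np.sin(p[2])],[np.sin(p[2]),np.cos(p[2])]])
def chk(ob,g):
    t,r=fit(ob,g); loc=R.T@(t[:2]-p[:2]); print('tray',t.round(4),'local',loc.round(4),r.round(1).tolist())
    Rt=np.array([[np.cos(t[2]),-np.sin(t[2])],[np.sin(t[2]),np.cos(t[2])]])
    B=T([.4932,-.1368,.014],[(i*.038,j*.038,0) for i in(-1,1) for j in(-1,1)])[:,:2]
    print('basket corners in tray',((B-t[:2])@Rt).round(4).tolist()); return t
E
python3 - <<'E'
from ft import *
e=lambda u,v:np.array([190+u/5,130+v/5])-.5
f=lambda u,v:np.array([200+u/5,120+v/5])-.5
t=chk([(S,(-.058,.06,.02),e(107,507)),(D,(.058,.06,.02),f(208,540)),(D,(-.058,.06,.02),f(396,588)),(D,(-.058,-.06,.02),f(450,487))],[.5,-.13,-.13])
sq=[(i*.058,j*.06,.02) for i in(-1,1) for j in(-1,1)]
crop('pics/side22.png','pics/side22c.png',200,120,120,120,5,proj(D,T(t,sq)))
E
```

```text
tray [ 0.5071 -0.1382 -0.1489] local [0.0152 0.116 ] [[0.5, 0.7], [-0.1, 1.1], [-0.8, 1.2], [0.9, -1.3]]
basket corners in tray [[-0.0453, -0.0443], [-0.0576, 0.0307], [0.0297, -0.032], [0.0174, 0.043]]
```

View pics/side22c.png

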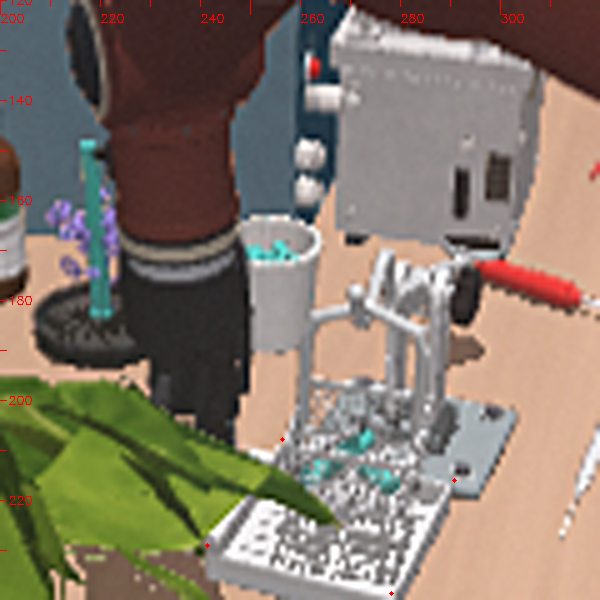

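Tray is at stand-local x ≈ +15 mm, so it needs about 13 mm more. I'll lean the gripper body away from the basket and finish the push.

```bash
python3 -m inch '[[0,-0.05,0,-3,0,2,50],[0,-0.05,0,-5,0,2,50],[0,-0.02,0,-5,0,2,50],[0,0,0,-3,0,0,50],[0,0,0,0,0,0,50]]'
python3 - <<'E'
from m import *
print(tooldelta((.5796,-.1464,.006)))
for n in('scene','side'): cv2.imwrite(f'pics/{n}23.png',camera(n)[:,:,::-1])
crop('pics/scene23.png','pics/scene23b.png',190,150,130,120,5)
crop('pics/side23.png','pics/side23b.png',200,140,120,120,5)
E
```

```text
t: 19.6
ee_pos: [0.5838, -0.1488, 0.0057]
tool_rot: [[0.977, -0.13, -0.172], [-0.131, -0.991, 0.004], [-0.171, 0.018, -0.985]]
force: [-0.5, 0.3, -0.6]
finger_gap: 0.584
[-4.4 -1.8  0.5]
```

View pics/scene23b.png

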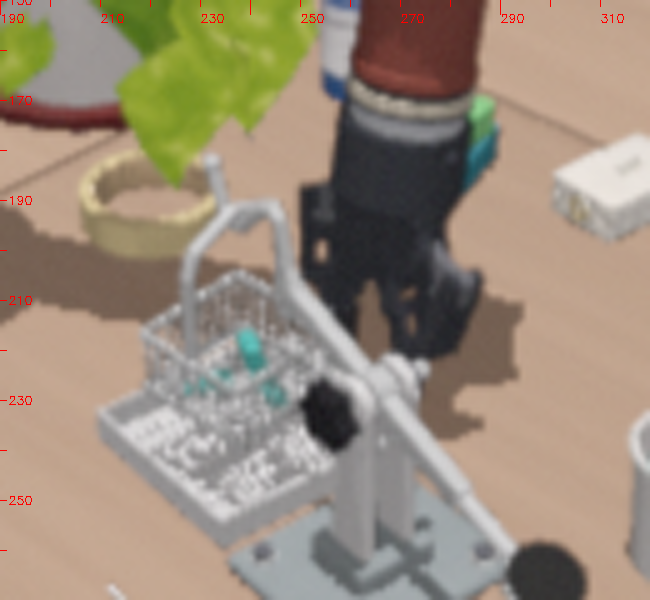

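View pics/side23b.png

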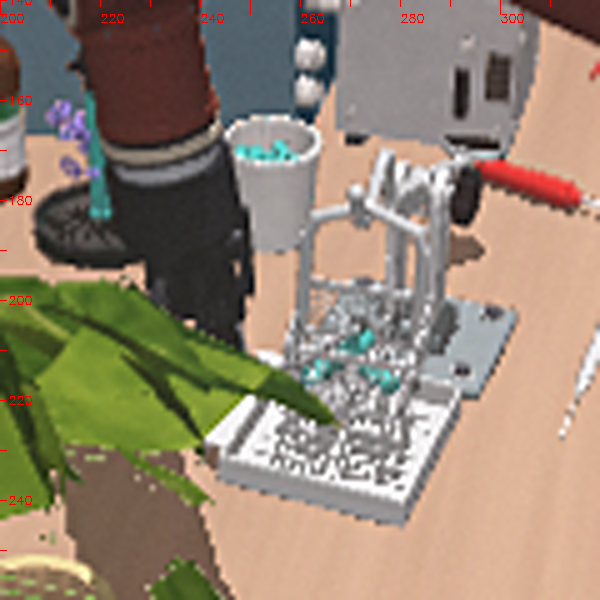

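Run:
```python
from ft import *
e=lambda u,v:np.array([190+u/5,150+v/5])-.5
f=lambda u,v:np.array([200+u/5,140+v/5])-.5
t=chk([(S,(-.058,.06,.02),e(98,408)),(S,(-.058,-.06,.02),e(224,525)),(D,(.058,.06,.02),f(222,461)),(D,(-.058,.06,.02),f(405,508)),(D,(-.058,-.06,.02),f(464,401))],[.5,-.13,-.13])
sq=[(i*.058,j*.06,.02) for i in(-1,1) for j in(-1,1)]
crop('pics/side23.png','pics/side23c.png',200,140,120,120,5,proj(D,T(t,sq)))
```

```text
tray [ 0.5002 -0.1308 -0.1207] local [0.0074 0.1225] [[-1.5, 0.9], [-1.2, -0.5], [-0.9, -0.7], [0.0, -1.0], [-0.5, -2.8]]
basket corners in tray [[-0.0388, -0.0496], [-0.049, 0.0257], [0.0365, -0.0394], [0.0263, 0.0359]]
```

All basket corners are inside the tray with at least 9 mm margin. One more 6 mm nudge to centre it.

```bash
python3 -m inch '[[0,0,0,-4,0,0,50],[0,0,0,-4,0,0,50],[0,0,0,0,0,0,50]]'; python3 -c "
from h import *;print(tooldelta((.5796,-.1464,.006)))"; python3 -m inch '[[0,0,0,8,0,-2,50],[0,0,0,14,0,-10,50],[0,0,0,14,0,-22,50],[0,0,0,14,0,-30,50],[0,0,0,10,0,-35,50],[0,0,0,10,0,-38,50],[0,0,0,10,0,-38,50],[0,0,0,8,0,-38,50],[0,0,0,0,0,0,50]]'
python3 - <<'E'
from m import *
for n in('scene','side'): cv2.imwrite(f'pics/{n}24.png',camera(n)[:,:,::-1])
crop('pics/scene24.png','pics/scene24b.png',190,150,130,120,5)
crop('pics/side24.png','pics/side24b.png',200,140,120,120,5)
E
```

```text
t: 19.95
ee_pos: [0.5736, -0.1472, 0.0063]
tool_rot: [[0.976, -0.131, -0.173], [-0.132, -0.991, 0.006], [-0.173, 0.017, -0.985]]
force: [2.5, 0.1, 0.5]
finger_gap: 0.583
[ 5.8 -1.6 -0.7]
t: 20.7
ee_pos: [0.6949, -0.1598, 0.2027]
tool_rot: [[0.969, -0.139, -0.202], [-0.14, -0.99, 0.011], [-0.202, 0.018, -0.979]]
force: [-1.0, 0.1, 0.9]
finger_gap: 0.585
```

View pics/scene24b.png

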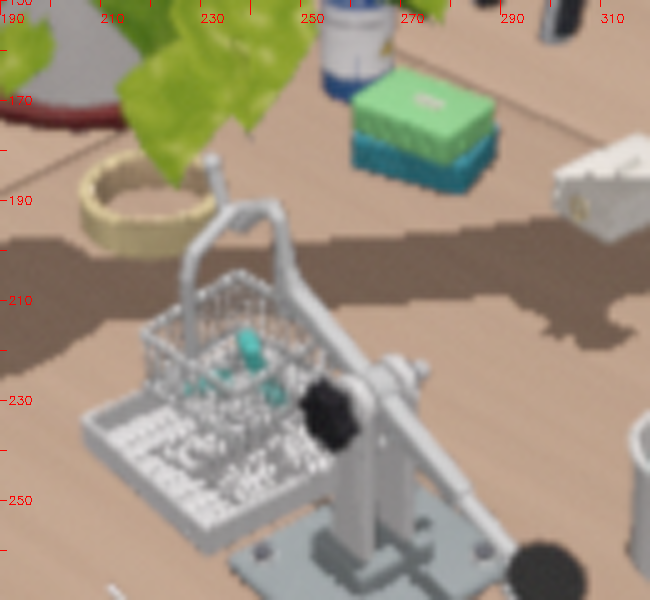

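View pics/side24b.png

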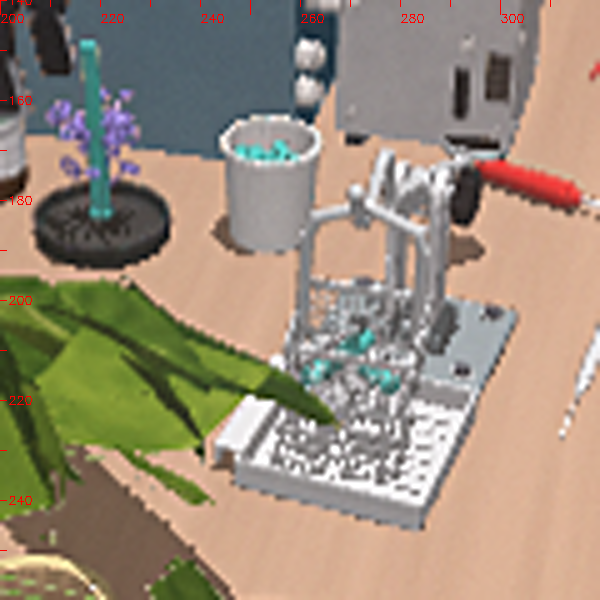

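Run:
```python
from ft import *
e=lambda u,v:np.array([190+u/5,150+v/5])-.5
f=lambda u,v:np.array([200+u/5,140+v/5])-.5
t=chk([(S,(-.058,.06,.02),e(82,417)),(S,(-.058,-.06,.02),e(208,535)),(D,(.058,.06,.02),f(236,464)),(D,(-.058,.06,.02),f(422,508)),(D,(-.058,-.06,.02),f(480,395)),(D,(.075,.05,.02),f(218,441))],[.5,-.13,-.13])
sq=[(i*.058,j*.06,.02) for i in(-1,1) for j in(-1,1)]
print(np.round(sense()['joints'],2))
```

```text
tray [ 0.4897 -0.1318 -0.1279] local [-0.0029  0.1201] [[-0.9, 0.8], [-0.9, -0.4], [-0.3, -1.1], [0.1, -0.6], [-0.2, -1.2], [-0.7, 0.2]]
basket corners in tray [[-0.0281, -0.0475], [-0.0389, 0.0278], [0.0471, -0.0367], [0.0364, 0.0385]]
[-0.17  1.04  1.03  1.04 -0.72  1.62 -1.05]
```

```bash
python3 -m inch '[[0,0.06,0,-5,0,-30,50],[0,0.06,0,-5,0,-35,50],[0,0.06,0,0,0,-35,50],[0,0,0,0,0,0,50]]'
python3 - <<'E'
from m import *
P=camera_params('wrist');np.savez('w5.npz',**P)
cv2.imwrite('pics/wrist25.png',camera('wrist')[:,:,::-1])
q=[.4932,-.1368,.014];t=[.4897,-.1318,-.1279]
sq=lambda a,b,z:[(i*a,j*b,z) for i in(-1,1) for j in (-1,1)]
im=cv2.imread('pics/wrist25.png')
crop(im,'pics/wrist25b.png',0,0,512,384,1.55,proj(P,np.vstack([T(q,sq(.038,.038,.087)),T(t,sq(.058,.06,.02))])))
E
```

```text
t: 21.13
ee_pos: [0.6935, -0.1565, 0.2874]
tool_rot: [[0.988, -0.147, -0.049], [-0.147, -0.989, -0.002], [-0.048, 0.009, -0.999]]
force: [-0.1, -0.7, 2.0]
finger_gap: 0.585
```

View pics/wrist25b.png

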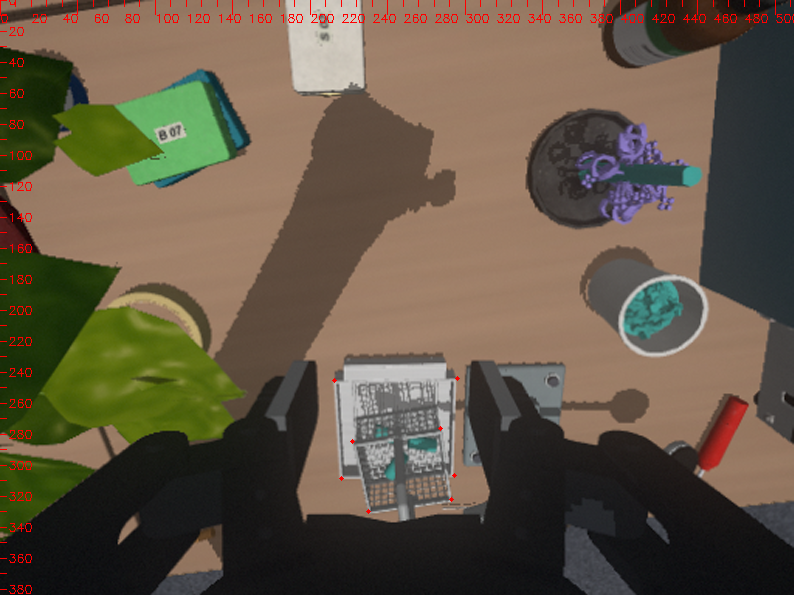

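The overlay matches both the tray and the hung basket, and three blanks are visible. Last check is that the bystanders haven't moved.

Run:
```python
from m import *
a=cv2.imread('pics/scene0.png').astype(int);im=camera('scene')[:,:,::-1];cv2.imwrite('pics/scene26.png',im);b=im.astype(int)
for n,(x0,y0,x1,y1) in dict(tub=(312,228,346,268),tree=(335,188,360,245),brush=(208,264,250,304)).items(): print(n,np.abs(a-b)[y0:y1,x0:x1].mean().round(2))
crop(im,'pics/scene26b.png',180,150,190,150,4.2)
```

```text
tub 7.28
tree 6.53
brush 7.52
```

View pics/scene26b.png

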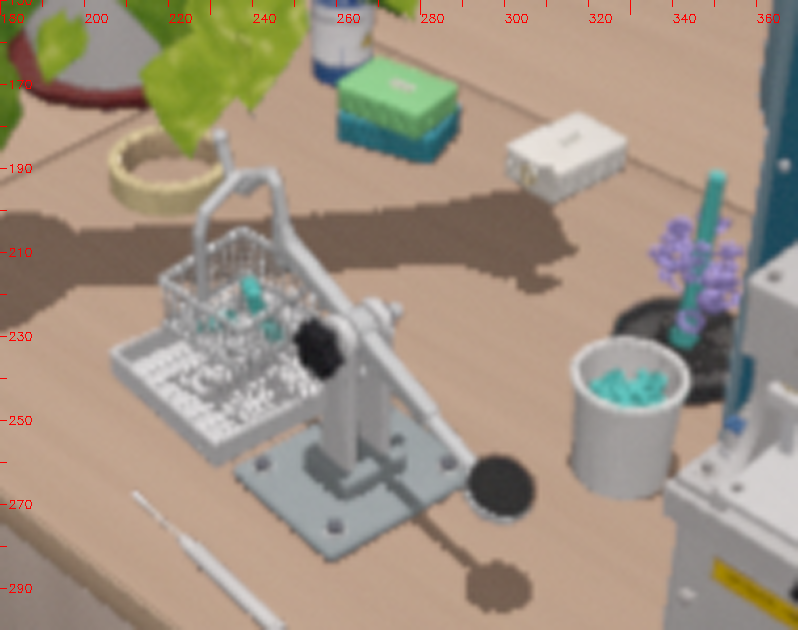

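```bash
python3 -c "
from workcell import *;print(sense()['t']);print(job_done())"
```

```text
21.2333
the job is handed in; nothing more can be done
None
```

The basket is hung to drain: the hook carries it level and clear of the bench, the drip tray is under it, and I handed the job in at 21.2 s.

**What I did, in order**
1. I gripped the handle about 20 mm off its middle, lifted the basket and turned it to the stand's angle. I then set it down with the handle's middle over the hook.
2. I pressed the pad down until the force jumped from 7 N to 32 N at the hard stop.
3. I pushed the tray in by its lip with two fingers and withdrew.

**What the last checks showed**
- **Pad:** its centre measured about 88 mm high, the value for fully down.
- **Basket:** the two fits of its underside height disagreed, about 52 mm from the scene and side cameras and about 40–45 mm from the wrist camera. Either is clear of the bench and the 20 mm tray.
- **Hook and blanks:** the handle sits on the hook at its middle and all three blanks are in the basket.
- **Tray:** the whole basket is over it, with about 11 mm to spare at the tightest side. The basket turned about 0.14 rad relative to the stand while hanging, and the margin allows for that.
- **Tub, tree and brush:** they appear at the same pixel positions as at the start. Their image patches differ from the first picture by a mean of about 7 grey levels, which I took as noise and lighting.

The last nudge moved the tray about 10 mm instead of the 6 mm I meant, which stayed within the margin.

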